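# Load a vial into the column-rinse cell and lock its bayonet lid

### The arm

A 7-joint arm with a two-finger parallel gripper is mounted at the origin on the work surface; the furniture and walls round the work are solid. World frame = base frame: x ahead of the robot, y to its left, z up, the work surface at z = 0. Lengths are in m, angles in rad, forces in N, time in s.
With the tool pointing down it reaches from about 0.425 to 0.875 m from the base axis. Payload 4.7 kg.
Tool frame: the origin (TCP) lies at the very end of the fingers, on their centre line; the grasp point (between the pads) lies 19 mm behind it; z points along the fingers, y is the line along which they close (so a half turn about z gives the same grasp; the last joint's range is limited). The gripper opens to 87 mm and grips with 3 to 60 N. Pads are 19 mm wide; open, the fingers measure 117 mm over their backs; the gripper's body (75 mm by 190 mm) begins 51 mm behind the grasp point.
Start: joints at [-1.267, 0.321, -0.07, 1.45, 0.023, 1.371, -0.057], TCP at [0.186, 0.623, 0.223] pointing down, gripper open.
Joint ranges: [-2.86, 2.86], [-0.3, 2.09], [-1.38, 1.24], [0.06, 2.45], [-1.56, 4.7], [0.09, 2.05], [-2.69, 2.69]. Speed limits (rad/s): [2.57, 2.57, 3.14, 3.14, 3.14, 3.14, 3.14].

### API

Orientations are given as a unit quaternion [x, y, z, w].
In Python, from cell import sense, cams, bot gives the robot as it stands. The module is installed in compiled form; this text tells all that it offers.
- The arm moves only by the tool step_arm, never from a script. Its argument "series" is a list of rows, each an object of numbers: "dx", "dy", "dz": the shift along the tool's x, y, z in m; "wx", "wy", "wz": the turn, a rotation vector about the tool's x, y, z in degrees; "grip": the closure in counts, from 0 (fully open) to 255 (shut). In form: [{"dx": .., "dy": .., "dz": .., "wx": .., "wy": .., "wz": .., "grip": ..}, ...]. A call has 1 to 12 rows; each row is the pose to reach, as a shift and turn from the pose commanded when the call began, along the tool's axes at that moment; what a row does not reach only later rows make up. A row lasts 1/12 s, in which the tool goes at most 41.7 mm and 7.16 degrees, less where a joint would pass 70% of its speed; a pose out of reach is approached as far as the arm can. A call with a gripper value outside its range is refused whole. The fingers move at their own pace and stop on an object; the grip force is fixed at half the most. Time passes only in rows, so rows that repeat a pose let the fingers close. It gives the time, the measured TCP pose, the force, the opening and the grip force at its end, in the units of the state.
- sense(): the state, without advancing time (a new reading comes with each control period).
- cams.snapshot(name): name is "side" or "top"; returns (picture, depth): 480x640x3 uint8, red, green, blue; 480x640 float32, m along the optical axis (not along the pixel's ray), 0 where there is no reading.
- cams.camera_model(name): a dict with "fov_y" (degrees; the focal length in pixels is half the picture's height over the tangent of half this angle, whatever the lens; pixels are square), "cx", "cy" (the principal point, pixels), "R" (3x3) and "t" (3): a world point X has camera coordinates R X + t. Camera axes: x right, y down, z forward; pixel columns grow to the right and rows downward; lengths in m; the calibration is good to about 2 mm. A picture is of the moment at which its call begins. camera_model takes no time and is no camera call.
- bot.hand_in(): hands the job in; it is judged then, once.
The state is a dict: "t": time; "joint_positions": joint angles; "joint_velocities": joint speeds; "tau": joint torques, N m; "eef_pos": TCP position; "eef_rot": TCP orientation; "force": force on the tool from outside, world axes, zero at the start; "torque": the same for the moment, N m; "gripper_width": opening from 0.0 (shut) to 1.0 (fully open); "gripper_force": force on a finger pad.
Only numpy, scipy, OpenCV 4.12 (cv2) and the standard library are available. Lean on these libraries where they do the work, as an engineer would, in place of code of your own. Each camera call takes 0.05 s, during which the arm holds its last target. There are 200 camera calls.

### The job

Stand the blue-capped vial in the well of the column-rinse cell, set the T-handled lid over it with its two studs down through the collar's slots, and turn the lid clockwise until the studs have cammed it gas-tight on the gasket: firmly hand-tight by feel (about half a newton metre), never forced. Leave the red-capped and the grey-capped vial standing.

Things in the scene. Friction and masses are not known exactly. Their poses are not given: they have to be found in the camera images.
- cell: Column-rinse cell, fixed to the bench: aluminium cylinder 100 mm across on a round foot 124 mm across; dark collar 103 mm across, its flat top 64 mm up; small white-faced gauge between -x and +y (to 90 mm from the axis, 55 mm high), brass fitting at +x. Origin on its axis at bench level, z up. Over 30 N between lid and cell at any time strains the collar; under 8 N on the studs the joint leaks.
- cell_mouth (a point): Middle of the collar's top. Bore 66 mm across. Two slots 12 mm wide run down through the collar at the cell's +y and -y, white dot behind each, open out to 43 mm from the axis. Axes as the cell's.
- cell_slot (a point): Middle of the +y slot (the other is across the bore) at the collar's top. Clockwise from each slot, seen from above, a ramp lies over the stud's path under the collar: its underside is 58 mm above the bench at the slot and falls steadily 8 mm in the next 87 degrees; dead stop 97 degrees from the slot. Anticlockwise a stud is blocked.
- cell_well (a point): Middle of the floor of the vial well, 22 mm above the bench. Well 26 mm across; coned mouth 34 mm across at 40 mm above the bench.
- cell_seat (a point): On the cell's axis 47 mm above the bench: top of a new gasket, the flat orange ring (40 to 62 mm across) on which the lid's underside sits. Worn ones lie up to 3.5 mm lower; it gives 1 mm per 32 N. So the studs meet the ramps 20 to 60 degrees from the slots, and the lid is tight 5 to 10 degrees later. Turning takes about 0.03 N m per newton of clamping (+-25 %); it stays put when let go.
- lid: Loose lid, about 0.3 kg, 84 mm high, standing on the bench. Origin: middle of its underside, z up. Plug 63 mm across, lower edge rounded, hollow (36 mm across, 50 mm deep: fits over the standing vial); flange 68 mm across at 23 to 28 mm up, hub 45 mm across up to 53 mm; red T-handle. Its underside is 62 mm above the bench if the studs stand on the collar, 43 to 47 mm once on the gasket.
- lid_grip (a point): On the lid's axis in the T-handle, 76 mm above the underside, axes as the lid's. The handle is a bar along y, in line with the studs: 14 mm thick, 90 mm long, from 64 to 84 mm above the underside. Fingertips no lower than 54 mm (hub). The lid sinks about 1 mm and levels itself as it tightens: a hard grip holds it up and strains it; fingers set 1 mm wider than the bar turn it like a loose spanner.
- lid_stud (a point): On the +y stud, 36 mm from the lid's axis and 6 mm above its underside. The two studs are round steel pins 8 mm thick at the lid's +y and -y, reaching 40.5 mm from the axis; white dots on the flange above them. Either stud fits either slot.
- vial_blue: Blue-capped glass vial, 22.4 mm across, 66 mm high, 18 g, standing in the steel tray (170x240 mm, floor 2 mm thick, rim 18 mm high). Origin: middle of its underside. In the well it stands 24 mm out of the collar: hold it by its top 22 mm.
- vial_red: Red-capped vial of the same size in the tray. Origin: middle of its underside.
- vial_grey: Grey-capped vial of the same size in the tray. Origin: middle of its underside.
Things that resemble listed ones, but are neither listed nor needed, are in the scene too. Leave any pink look-alike of the lid alone.

How it is judged:
On the way, in this order (a step that is already met when the one before it is completed fails the run):
1. the blue-capped vial stands in the cell's well (z of vial_blue in the frame of cell below 0.025 m and horizontal distance between vial_blue and cell below 0.005 m and angle between vial_blue's own z axis and vertical below 0.12 rad), for 0.2 s.
2. the lid is down on the gasket, its studs through the slots (z of lid in the frame of cell below 0.0485 m and horizontal distance between lid and cell below 0.004 m and angle between lid's own z axis and vertical below 0.06 rad), for 0.1 s.
At the end, for the whole second after the job is handed in: Blue vial standing in the well (within 5 mm of the axis, underside under 25 mm up); lid level (0.05 rad), within 3 mm of the cell's axis, underside under 48 mm up, at rest, its studs bearing on the cell with over 8 N; red and grey vials upright (0.1 rad) (contact force between lid and cell above 8 N and z of lid in the frame of cell below 0.048 m and horizontal distance between lid and cell below 0.003 m and angle between lid's own z axis and vertical below 0.05 rad and z of vial_blue in the frame of cell below 0.025 m and horizontal distance between vial_blue and cell below 0.005 m and angle between each of vial_red, vial_grey's own z axis and vertical below 0.1 rad and linear speed of lid below 0.01 m/s); the robot touches nothing.
It fails at once if the lid is forced against the cell with more than 30 N (contact force between lid and cell above 30 N).
It fails at once if the red-capped vial is knocked over (angle between vial_red's own z axis and vertical above 0.5 rad).
It fails at once if the grey-capped vial is knocked over (angle between vial_grey's own z axis and vertical above 0.5 rad).
It also fails if it takes over 67 s, if anything falls off the work surface, if the arm or the gripper's body presses on something with over 40 N, if the wrist force passes 120 N, or if a joint passes its speed limit or range.

## Working session

There is one attempt and no reset: what is moved stays moved. The work goes in short steps, Python scripts to look and compute and a tool call to move; the robot and the scene stay as the last step left them, time stands still between calls to the robot, and variables do not carry over. Pictures are saved under pics/ and viewed, at most 10 in all, crops included, and the job is handed in when it is done.

Besides the shell and the picture viewer there is one more tool, called after ">>>" as a command line: name --argument value ..., lists and objects as JSON in quotes. step_arm: Moves the arm, as the interface text tells. Its arguments: {"type":"object","properties":{"series":{"type":"array"}},"required":["series"]}

```bash
mkdir -p pics; python3 - <<'E'
from cell import sense,cams,bot
import cv2,numpy as np
s=sense();print({k:np.round(v,3).tolist() for k,v in s.items()})
for n in("top","side"):
    p,d=cams.snapshot(n);m=cams.camera_model(n)
    np.savez(f"{n}0.npz",p=p,d=d);cv2.imwrite(f"pics/{n}0.png",p[:,:,::-1])
    print(n,m,(d>0).mean())
E
```

```text
{'t': 0.0, 'joint_positions': [-1.267, 0.322, -0.07, 1.452, 0.023, 1.371, -0.057], 'joint_velocities': [-0.002, 0.001, -0.001, -0.001, 0.001, -0.002, 0.001], 'tau': [0.0, -49.13, -0.404, -31.253, -0.064, 0.044, 0.0], 'eef_pos': [0.186, 0.622, 0.221], 'eef_rot': [0.144, 0.99, -0.001, -0.0], 'force': [0.272, 1.039, 0.471], 'torque': [0.012, 0.01, -0.001], 'gripper_force': 0.0, 'gripper_width': 0.999}
top {'fov_y': 50.48028861858438, 'cx': 317.2310967911171, 'cy': 237.46041461481596, 'R': array([[ 0.19245784, -0.98129068,  0.00534536],
       [-0.9609639 , -0.18956896, -0.20152416],
       [ 0.1987671 ,  0.03364821, -0.97946896]]), 't': array([0.04181089, 0.48996341, 0.93701413])} 0.9959928385416666
side {'fov_y': 50.314664545219586, 'cx': 323.59171870653495, 'cy': 239.64640886368224, 'R': array([[ 0.98584284, -0.16724316,  0.01198381],
       [-0.07597287, -0.50926121, -0.85725209],
       [ 0.14947244,  0.8442054 , -0.51475746]]), 't': array([-0.46877138,  0.14683622,  0.76401744])} 0.9960709635416667
```

View pics/top0.png

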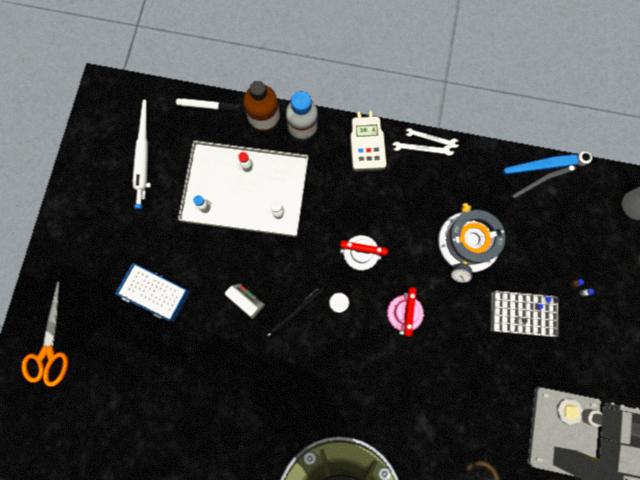

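View pics/side0.png

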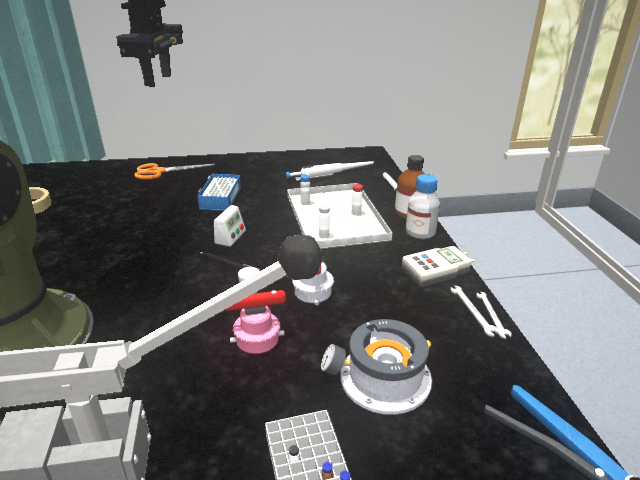

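Candidates for blue cap, in the top view: the vial in the tray at (200,203), the bottle at (301,103), and the small blue-capped things in and by the rack at (540,300) and (588,291). Only the one at (200,203) is a vial in the steel tray. For the lid: white with a red T at (362,252), against the pink look-alike at (406,312), so it is the white one. The cell is at (474,238), the gauge at (460,275) and the brass fitting at (466,208). I'll confirm these in one composite crop and measure.

```bash
cat > h.py <<'E'
from cell import sense,cams,bot
import cv2,numpy as np
from scipy.spatial.transform import Rotation as Ro
M={n:cams.camera_model(n) for n in("top","side")}
def K(n): m=M[n]; return 240/np.tan(np.radians(m["fov_y"]/2)),m["cx"],m["cy"]
def ray(n,u,v):
    f,cx,cy=K(n);m=M[n];R=np.array(m["R"]);t=np.array(m["t"])
    d=R.T@np.array([(u-cx)/f,(v-cy)/f,1]);return -R.T@t,d
def plane(n,u,v,z): c,d=ray(n,u,v);return c+d*(z-c[2])/d[2]
def proj(n,X):
    f,cx,cy=K(n);q=np.array(M[n]["R"])@np.array(X)+M[n]["t"];return np.array([cx+f*q[0]/q[2],cy+f*q[1]/q[2]])
def two(a,b):
    c1,d1=ray("top",*a);c2,d2=ray("side",*b)
    A=np.stack([d1,-d2],1);s=np.linalg.lstsq(A,c2-c1,rcond=None)[0]
    p,q=c1+s[0]*d1,c2+s[1]*d2;return (p+q)/2,np.linalg.norm(p-q)
def blobs(p,lo,hi,box,mn=8):
    x0,y0,x1,y1=box;h=cv2.cvtColor(p[y0:y1,x0:x1],cv2.COLOR_RGB2HSV);m=cv2.inRange(h,lo,hi)
    n,l,s,c=cv2.connectedComponentsWithStats(m)
    return sorted([(int(s[i,4]),(c[i]+[x0,y0]).round(1).tolist(),(s[i,:4]+[x0,y0,0,0]).tolist()) for i in range(1,n) if s[i,4]>=mn],reverse=True),m
def to_tool(v,s=None):
    s=s or sense();return Ro.from_quat(s["eef_rot"]).inv().apply(v)
E
python3 - <<'E'
from h import *
I={n:np.load(f"{n}0.npz") for n in("top","side")}
t,s=I["top"]["p"],I["side"]["p"]
for nm,p,n,lo,hi,box in[("blue",t,"top",(95,100,60),(125,255,255),(185,185,220,220)),("blue",s,"side",(95,100,60),(125,255,255),(290,165,320,190)),
 ("red",t,"top",(0,120,80),(10,255,255),(230,145,260,175)),("orange",t,"top",(8,120,120),(22,255,255),(440,200,515,285)),("orange",s,"side",(8,120,120),(22,255,255),(340,320,425,390)),
 ("lidred",t,"top",(0,120,60),(6,255,255),(330,235,392,262)),("lidred2",t,"top",(174,120,60),(180,255,255),(330,235,392,262))]:
    print(nm,n,blobs(p,lo,hi,box)[0][:3])
for n in I: print(n,'cam',ray(n,0,0)[0].round(3))
def crop(p,x,y,w,h): return cv2.resize(p[y:y+h,x:x+w],(400,300),interpolation=cv2.INTER_CUBIC)
c=np.vstack([np.hstack([crop(t,430,195,96,72+24)[:, :],crop(t,330,222,64,60)]),np.hstack([crop(s,320,310,128,96),crop(t,185,145,110,82)])])
cv2.imwrite("pics/c1.png",c[:,:,::-1])
E
```

```text
blue top [(80, [198.2, 199.9], [193, 195, 11, 10])]
blue side [(60, [304.7, 177.6], [300, 174, 10, 8])]
red top [(76, [242.9, 156.6], [239, 152, 9, 10])]
orange top [(410, [475.6, 237.1], [459, 223, 32, 31]), (42, [465.8, 207.8], [462, 203, 9, 10]), (9, [464.0, 262.0], [462, 261, 5, 3])]
orange side [(406, [389.3, 348.8], [365, 340, 46, 27]), (25, [346.0, 363.2], [343, 359, 7, 7])]
lidred top [(338, [364.0, 247.8], [340, 240, 49, 16])]
lidred2 top []
top cam [0.277 0.102 1.016]
side cam [ 0.359 -0.649  0.525]
```

View pics/c1.png

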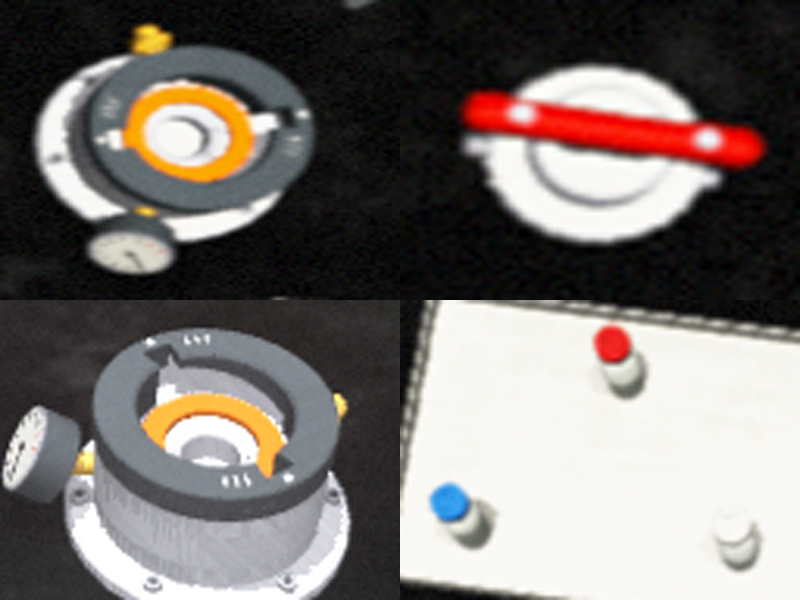

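The crop confirms the following:
- **Cell (top view):** collar dots at about (454.7,239.2) and (502.7,231.8).
- **Lid:** bolts on the bar at about (349.4,244.6) and (379.3,249.4); studs run along the bar, below it.
- **Vials:** the blue-capped one is upright at (198,200), with red and grey (whitish cap) well clear of it.

```bash
python3 - <<'E'
from h import *
I={n:np.load(f"{n}0.npz") for n in("top","side")}
t,s=I["top"]["p"],I["side"]["p"]
# blue
pb=plane("top",198.2,199.9,.068); print("blue top",pb.round(4),"two",two((198.2,199.9),(304.7,177.6)))
print("blue side z.066",plane("side",304.7,177.6,.063).round(4))
# depth-based
def cloud(n,box):
    x0,y0,x1,y1=box;d=I[n]["d"];f,cx,cy=K(n);v,u=np.mgrid[y0:y1,x0:x1];z=d[y0:y1,x0:x1]
    c=np.stack([(u-cx)/f*z,(v-cy)/f*z,z],-1);R=np.array(M[n]["R"]);return (c-M[n]["t"])@R
for nm,n,box,lo,hi,zr in[("blue","top",(185,185,220,220),(95,100,60),(125,255,255),None),("red","top",(230,145,260,175),(0,120,80),(10,255,255),None),("orange","top",(440,218,515,258),(8,120,120),(22,255,255),None),("lidbar","top",(330,235,392,262),(0,120,60),(6,255,255),None)]:
    m=blobs(I[n]["p"],lo,hi,box)[1]>0;P=cloud(n,box)[m];print(nm,np.median(P,0).round(4),P.min(0).round(3),P.max(0).round(3))
# cell
a,b=plane("top",454.7,239.2,.064),plane("top",502.7,231.8,.064);c,e=plane("side",368,323.4,.064),plane("side",412.5,367,.064)
print("dots top",a.round(4),b.round(4),np.linalg.norm(a-b),"mid",((a+b)/2).round(4),"side",c.round(4),e.round(4),((c+e)/2).round(4))
for p,q in((a,b),(c,e)): print("slot axis yaw",np.degrees(np.arctan2(*(p-q)[[1,0]])))
# fit circles with orange edge: outer contour min enclosing on plane
for n,box in(("top",(440,218,515,258)),):
    m=blobs(I[n]["p"],(8,120,120),(22,255,255),box)[1];cs=cv2.findContours(m,cv2.RETR_EXTERNAL,cv2.CHAIN_APPROX_NONE)[0];k=max(cs,key=cv2.contourArea)[:,0]+box[:2]
    W=np.array([plane(n,u,v,.0455)[:2] for u,v in k],np.float32);print("gasket circ",cv2.minEnclosingCircle(W),cv2.fitEllipse(W))
# collar: dark gray ellipse via cloud z within 0.06..0.068
for n,box in(("top",(430,195,526,291)),("side",(320,300,450,420))):
    P=cloud(n,box);m=((P[...,2]>.060)&(P[...,2]<.068)).astype(np.uint8);m=cv2.morphologyEx(m,cv2.MORPH_OPEN,np.ones((3,3)))
    k=max(cv2.findContours(m,cv2.RETR_EXTERNAL,cv2.CHAIN_APPROX_NONE)[0],key=cv2.contourArea)[:,0]+box[:2]
    W=np.array([plane(n,u,v,.064)[:2] for u,v in k],np.float32);print(n,"collar",cv2.minEnclosingCircle(W),cv2.fitEllipse(W),np.median(P[...,2][m>0]))
g=plane("top",461,274,.045);br=plane("top",465.8,207.8,.03);print("gauge",g.round(3),"brass",br.round(3))
# lid
a,b=plane("top",349.4,244.6,.084),plane("top",379.3,249.4,.084);print("lid bolts",a.round(4),b.round(4),((a+b)/2).round(4),np.degrees(np.arctan2(*(a-b)[[1,0]])))
m=blobs(t,(0,120,60),(6,255,255),(330,235,392,262))[1];k=cv2.findNonZero(m).reshape(-1,2)+[330,235]
W=np.array([plane("top",u,v,.08)[:2] for u,v in k],np.float32);print("bar rect",cv2.minAreaRect(W))
gm=plane("top",278,206,.068);print("grey~",gm.round(3),"pink bar",plane("top",410,312,.084).round(3))
E
```

```text
blue top [0.4971 0.3744 0.068 ] two (array([0.49726891, 0.37572592, 0.06332321]), np.float64(0.0018411572048434293))
blue side z.066 [0.4964 0.376  0.063 ]
blue [0.4972 0.3749 0.0676] [0.488 0.364 0.064] [0.507 0.385 0.072]
red [0.5997 0.3095 0.0676] [0.277 0.102 0.063] [0.61  0.318 1.016]
orange [ 0.5345 -0.1704  0.0436] [ 0.277 -0.197  0.038] [0.564 0.102 1.016]
lidbar [0.4634 0.0445 0.0817] [ 0.277 -0.009 -0.004] [0.491 0.102 1.016]
dots top [ 0.5173 -0.1233  0.064 ] [ 0.5495 -0.2118  0.064 ] 0.09412404336202598 mid [ 0.5334 -0.1675  0.064 ] side [ 0.5159 -0.123   0.064 ] [ 0.5507 -0.212   0.064 ] [ 0.5333 -0.1675  0.064 ]
slot axis yaw 110.00780690326005
slot axis yaw 111.3511096380906
gasket circ ((0.5331680774688721, -0.16558481752872467), 0.031553324311971664) ((0.5336203575134277, -0.16615206003189087), (0.05698414519429207, 0.06102569401264191), 147.5911407470703)
top collar ((0.532656729221344, -0.16584190726280212), 0.052179187536239624) ((0.5326218605041504, -0.1660919189453125), (0.09295564144849777, 0.09485383331775665), 103.86764526367188) 0.06371981119386654
side collar ((0.5309222340583801, -0.1689375936985016), 0.05350183695554733) ((0.5317659974098206, -0.16896501183509827), (0.10214032232761383, 0.1044650673866272), 161.82342529296875) 0.06415279859981729
gauge [ 0.457 -0.149  0.045] brass [ 0.594 -0.144  0.03 ]
lid bolts [0.464  0.0729 0.084 ] [0.4658 0.0167 0.084 ] [0.4649 0.0448 0.084 ] 91.85611736817489
bar rect ((0.4648372530937195, 0.04538676515221596), (0.01688026823103428, 0.09117966145277023), 0.6626460552215576)
grey~ [0.515 0.221 0.068] pink bar [ 0.363 -0.058  0.084]
```

```bash
python3 - <<'E'
from h import *
I={n:np.load(f"{n}0.npz") for n in("top","side")}
def pt(n,u,v):
    f,cx,cy=K(n);z=I[n]["d"][v,u];return (np.array(M[n]["R"]).T@(np.array([(u-cx)/f*z,(v-cy)/f*z,z])-M[n]["t"])).round(3)
for u,v in((300,255),(220,305),(140,350),(100,365),(60,360),(415,165),(425,185)): print((u,v),pt("side",u,v))
print("dome",pt("top",632,203),pt("top",625,430),pt("top",261,90),pt("top",301,101))
s=sense();print(s["eef_pos"],to_tool(np.array([.497,.375,.12])-s["eef_pos"],s).round(4))
E
```

```text
(300, 255) [ 0.389 -0.401  0.365]
(220, 305) [ 0.34  -0.392  0.327]
(140, 350) [ 0.288 -0.394  0.299]
(100, 365) [ 0.264 -0.398  0.294]
(60, 360) [ 0.239 -0.39   0.294]
(415, 165) [0.712 0.283 0.118]
(425, 185) [0.705 0.2   0.112]
dome [ 0.667 -0.468  0.036] [ 0.24  -0.369  0.231] [0.716 0.292 0.128] [0.712 0.214 0.12 ]
[0.18568197 0.62241327 0.22160117] [-0.369  -0.148   0.1019]
```

>>> step_arm --series '[{"dx": -0.037, "dy": -0.015, "dz": 0.01, "wz": 6, "grip": 0}, {"dx": -0.074, "dy": -0.03, "dz": 0.02, "wz": 12, "grip": 0}, {"dx": -0.111, "dy": -0.045, "dz": 0.03, "wz": 18, "grip": 0}, {"dx": -0.148, "dy": -0.06, "dz": 0.04, "wz": 24, "grip": 0}, {"dx": -0.185, "dy": -0.075, "dz": 0.05, "wz": 30, "grip": 0}, {"dx": -0.222, "dy": -0.09, "dz": 0.06, "wz": 36, "grip": 0}, {"dx": -0.259, "dy": -0.105, "dz": 0.07, "wz": 36, "grip": 0}, {"dx": -0.296, "dy": -0.12, "dz": 0.08, "wz": 36, "grip": 0}, {"dx": -0.333, "dy": -0.135, "dz": 0.09, "wz": 36, "grip": 0}, {"dx": -0.369, "dy": -0.148, "dz": 0.1, "wz": 36, "grip": 0}, {"dx": -0.369, "dy": -0.148, "dz": 0.1, "wz": 36, "grip": 0}, {"dx": -0.369, "dy": -0.148, "dz": 0.1, "wz": 36, "grip": 0}]'

```text
schema error: expected keys dx, dy, dz, wx, wy, wz, grip
```

All seven keys are needed in each row.

>>> step_arm --series '[{"dx": -0.037, "dy": -0.015, "dz": 0.01, "wx": 0, "wy": 0, "wz": 6, "grip": 0}, {"dx": -0.074, "dy": -0.03, "dz": 0.02, "wx": 0, "wy": 0, "wz": 12, "grip": 0}, {"dx": -0.111, "dy": -0.045, "dz": 0.03, "wx": 0, "wy": 0, "wz": 18, "grip": 0}, {"dx": -0.148, "dy": -0.06, "dz": 0.04, "wx": 0, "wy": 0, "wz": 24, "grip": 0}, {"dx": -0.185, "dy": -0.075, "dz": 0.05, "wx": 0, "wy": 0, "wz": 30, "grip": 0}, {"dx": -0.222, "dy": -0.09, "dz": 0.06, "wx": 0, "wy": 0, "wz": 36, "grip": 0}, {"dx": -0.259, "dy": -0.105, "dz": 0.07, "wx": 0, "wy": 0, "wz": 36, "grip": 0}, {"dx": -0.296, "dy": -0.12, "dz": 0.08, "wx": 0, "wy": 0, "wz": 36, "grip": 0}, {"dx": -0.333, "dy": -0.135, "dz": 0.09, "wx": 0, "wy": 0, "wz": 36, "grip": 0}, {"dx": -0.369, "dy": -0.148, "dz": 0.1, "wx": 0, "wy": 0, "wz": 36, "grip": 0}, {"dx": -0.369, "dy": -0.148, "dz": 0.1, "wx": 0, "wy": 0, "wz": 36, "grip": 0}, {"dx": -0.369, "dy": -0.148, "dz": 0.1, "wx": 0, "wy": 0, "wz": 36, "grip": 0}]'

```text
t: 1.1
eef_pos: [0.4991, 0.3719, 0.1212]
eef_rot: [0.446, 0.895, -0.001, 0.0]
force: [-0.7, 0.4, -0.2]
gripper_width: 1.003
gripper_force: 0.0
```

>>> step_arm --series '[{"dx": 0.0037, "dy": 0, "dz": 0.015, "wx": 0, "wy": 0, "wz": 0, "grip": 0}, {"dx": 0.0037, "dy": 0, "dz": 0.035, "wx": 0, "wy": 0, "wz": 0, "grip": 0}, {"dx": 0.0037, "dy": 0, "dz": 0.055, "wx": 0, "wy": 0, "wz": 0, "grip": 0}, {"dx": 0.0037, "dy": 0, "dz": 0.074, "wx": 0, "wy": 0, "wz": 0, "grip": 0}, {"dx": 0.0037, "dy": 0, "dz": 0.074, "wx": 0, "wy": 0, "wz": 0, "grip": 0}, {"dx": 0.0037, "dy": 0, "dz": 0.074, "wx": 0, "wy": 0, "wz": 0, "grip": 140}, {"dx": 0.0037, "dy": 0, "dz": 0.074, "wx": 0, "wy": 0, "wz": 0, "grip": 180}, {"dx": 0.0037, "dy": 0, "dz": 0.074, "wx": 0, "wy": 0, "wz": 0, "grip": 210}, {"dx": 0.0037, "dy": 0, "dz": 0.074, "wx": 0, "wy": 0, "wz": 0, "grip": 230}, {"dx": 0.0037, "dy": 0, "dz": 0.074, "wx": 0, "wy": 0, "wz": 0, "grip": 230}, {"dx": 0.0037, "dy": 0, "dz": 0.074, "wx": 0, "wy": 0, "wz": 0, "grip": 230}, {"dx": 0.0037, "dy": 0, "dz": 0.074, "wx": 0, "wy": 0, "wz": 0, "grip": 230}]'

```text
t: 2.1
eef_pos: [0.4951, 0.3787, 0.049]
eef_rot: [0.443, 0.896, 0.0, 0.0]
force: [-0.2, 0.4, -0.3]
gripper_width: 0.549
gripper_force: 0.0
```

>>> step_arm --series '[{"dx": -0.004, "dy": 0, "dz": 0.001, "wx": 0, "wy": 0, "wz": 0, "grip": 140}, {"dx": -0.004, "dy": 0, "dz": 0.001, "wx": 0, "wy": 0, "wz": 0, "grip": 140}, {"dx": -0.004, "dy": 0, "dz": 0.001, "wx": 0, "wy": 0, "wz": 0, "grip": 140}, {"dx": -0.004, "dy": 0, "dz": 0.001, "wx": 0, "wy": 0, "wz": 0, "grip": 140}]'

```text
t: 2.43
eef_pos: [0.4973, 0.3752, 0.0475]
eef_rot: [0.443, 0.896, -0.0, -0.0]
force: [0.0, -0.2, 0.2]
gripper_width: 0.451
gripper_force: 0.0
```

```bash
python3 - <<'E'
from h import *
s=sense();print(s["eef_pos"].round(4) if hasattr(s["eef_pos"],'round') else s["eef_pos"],s["gripper_width"],np.round(s["joint_velocities"],3))
p,d=cams.snapshot("side");a=p[140:215,265:365]
q,d=cams.snapshot("top");b=q[165:240,150:250]
print(blobs(q,(95,100,60),(125,255,255),(185,185,220,220))[0][:2],blobs(p,(95,100,60),(125,255,255),(290,165,320,190))[0][:2])
cv2.imwrite("pics/g1.png",np.hstack([cv2.resize(x,(400,300),interpolation=cv2.INTER_CUBIC) for x in(a,b)])[:,:,::-1])
E
```

```text
[0.4973 0.3752 0.0475] 0.45088984387069764 [-0.001  0.    -0.004 -0.001 -0.001 -0.     0.   ]
[] [(55, [305.3, 177.8], [301, 175, 9, 7])]
```

View pics/g1.png

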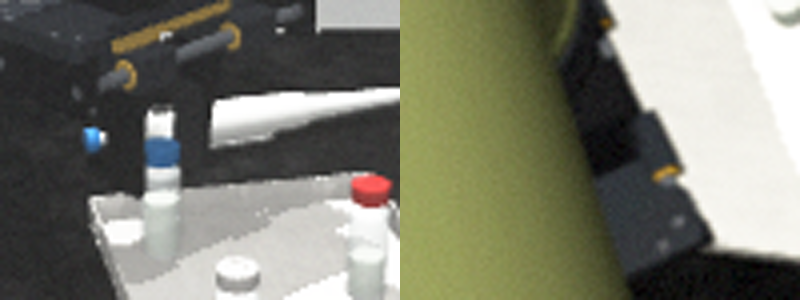

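The side view shows the blue-capped vial between the open fingers. I'll close and lift.

>>> step_arm --series '[{"dx": 0, "dy": 0, "dz": 0, "wx": 0, "wy": 0, "wz": 0, "grip": 230}, {"dx": 0, "dy": 0, "dz": 0, "wx": 0, "wy": 0, "wz": 0, "grip": 230}, {"dx": 0, "dy": 0, "dz": 0, "wx": 0, "wy": 0, "wz": 0, "grip": 230}, {"dx": 0, "dy": 0, "dz": 0, "wx": 0, "wy": 0, "wz": 0, "grip": 230}, {"dx": 0, "dy": 0, "dz": 0, "wx": 0, "wy": 0, "wz": 0, "grip": 230}, {"dx": 0, "dy": 0, "dz": 0, "wx": 0, "wy": 0, "wz": 0, "grip": 230}, {"dx": 0, "dy": 0, "dz": 0, "wx": 0, "wy": 0, "wz": 0, "grip": 230}, {"dx": 0, "dy": 0, "dz": -0.015, "wx": 0, "wy": 0, "wz": 0, "grip": 230}, {"dx": 0, "dy": 0, "dz": -0.045, "wx": 0, "wy": 0, "wz": 0, "grip": 230}, {"dx": 0, "dy": 0, "dz": -0.08, "wx": 0, "wy": 0, "wz": 0, "grip": 230}, {"dx": 0, "dy": 0, "dz": -0.11, "wx": 0, "wy": 0, "wz": 0, "grip": 230}, {"dx": 0, "dy": 0, "dz": -0.14, "wx": 0, "wy": 0, "wz": 0, "grip": 230}]'

```text
t: 3.53
eef_pos: [0.4973, 0.3753, 0.1893]
eef_rot: [0.443, 0.896, 0.0, 0.0]
force: [1.5, 1.0, -0.1]
gripper_width: 0.246
gripper_force: 30.0
```

```bash
python3 - <<'E'
from h import *
s=sense();print(s["eef_pos"],s["eef_rot"],s["gripper_width"],s["gripper_force"]);print(to_tool(np.array([.533,-.167,.1875])-s["eef_pos"],s).round(4))
E
```

```text
[0.4972559  0.37532734 0.18929573] [4.43129852e-01 8.96457402e-01 2.33686548e-04 8.27243568e-05] 0.24561466204782173 29.997172951698303
[-0.4526 -0.3009  0.0016]
```

>>> step_arm --series '[{"dx": -0.02, "dy": -0.013, "dz": 0, "wx": 0, "wy": 0, "wz": 5, "grip": 230}, {"dx": -0.053, "dy": -0.035, "dz": 0, "wx": 0, "wy": 0, "wz": 10, "grip": 230}, {"dx": -0.086, "dy": -0.057, "dz": 0, "wx": 0, "wy": 0, "wz": 15, "grip": 230}, {"dx": -0.119, "dy": -0.079, "dz": 0, "wx": 0, "wy": 0, "wz": 20, "grip": 230}, {"dx": -0.152, "dy": -0.101, "dz": 0, "wx": 0, "wy": 0, "wz": 25, "grip": 230}, {"dx": -0.185, "dy": -0.123, "dz": 0, "wx": 0, "wy": 0, "wz": 30, "grip": 230}, {"dx": -0.218, "dy": -0.145, "dz": 0, "wx": 0, "wy": 0, "wz": 35, "grip": 230}, {"dx": -0.251, "dy": -0.167, "dz": 0, "wx": 0, "wy": 0, "wz": 40, "grip": 230}, {"dx": -0.284, "dy": -0.189, "dz": 0, "wx": 0, "wy": 0, "wz": 45, "grip": 230}, {"dx": -0.317, "dy": -0.211, "dz": 0, "wx": 0, "wy": 0, "wz": 50, "grip": 230}, {"dx": -0.35, "dy": -0.233, "dz": 0, "wx": 0, "wy": 0, "wz": 54, "grip": 230}, {"dx": -0.383, "dy": -0.255, "dz": 0, "wx": 0, "wy": 0, "wz": 54, "grip": 230}]'

```text
t: 4.53
eef_pos: [0.5271, -0.0856, 0.1879]
eef_rot: [0.803, 0.596, 0.001, 0.0]
force: [0.6, 1.4, -0.5]
gripper_width: 0.246
gripper_force: 30.0
```

```bash
python3 - <<'E'
from h import *
s=sense();print(s["eef_pos"],s["eef_rot"]);print(to_tool(np.array([.533,-.167,.17])-s["eef_pos"],s).round(4), np.round(s["joint_velocities"],2))
E
```

```text
[ 0.52710027 -0.08562083  0.18793867] [8.02655702e-01 5.96442328e-01 6.08748179e-04 5.73627144e-05]
[-0.0762  0.0291  0.0179] [ 0.57  0.25  0.42 -0.2  -0.18  0.01  1.12]
```

>>> step_arm --series '[{"dx": -0.03, "dy": 0.012, "dz": 0, "wx": 0, "wy": 0, "wz": 0, "grip": 230}, {"dx": -0.055, "dy": 0.021, "dz": 0, "wx": 0, "wy": 0, "wz": 0, "grip": 230}, {"dx": -0.076, "dy": 0.029, "dz": 0.01, "wx": 0, "wy": 0, "wz": 0, "grip": 230}, {"dx": -0.076, "dy": 0.029, "dz": 0.02, "wx": 0, "wy": 0, "wz": 0, "grip": 230}, {"dx": -0.076, "dy": 0.029, "dz": 0.03, "wx": 0, "wy": 0, "wz": 0, "grip": 230}, {"dx": -0.076, "dy": 0.029, "dz": 0.03, "wx": 0, "wy": 0, "wz": 0, "grip": 230}, {"dx": -0.076, "dy": 0.029, "dz": 0.03, "wx": 0, "wy": 0, "wz": 0, "grip": 230}, {"dx": -0.076, "dy": 0.029, "dz": 0.03, "wx": 0, "wy": 0, "wz": 0, "grip": 230}]'

```text
t: 5.2
eef_pos: [0.5338, -0.1633, 0.1577]
eef_rot: [0.801, 0.599, 0.0, -0.0]
force: [0.2, -0.5, -0.2]
gripper_width: 0.245
gripper_force: 30.0
```

```bash
python3 - <<'E'
from h import *
s=sense();print(s["eef_pos"],s["eef_rot"]);print(to_tool(np.array([.533,-.167,.11])-s["eef_pos"],s).round(4), np.round(s["joint_velocities"],2))
p,d=cams.snapshot("side");q,d2=cams.snapshot("top")
np.savez("v1.npz",p=p,q=q)
cv2.imwrite("pics/v1.png",np.hstack([cv2.resize(p[230:410,290:470],(400,400),interpolation=cv2.INTER_CUBIC),cv2.resize(q[170:290,410:530],(400,400),interpolation=cv2.INTER_CUBIC)])[:,:,::-1])
for z in(.088+.058,.143): print(proj("side",[.533,-.167,z]))
E
```

```text
[ 0.53376774 -0.16329931  0.15768854] [ 8.01068876e-01  5.98572099e-01  2.47652323e-04 -1.94539282e-04]
[-0.0038  0.0003  0.0477] [ 0.   -0.01  0.01 -0.01  0.   -0.    0.  ]
[393.91636794 293.57789852]
[393.7145346  295.53454999]
```

View pics/v1.png

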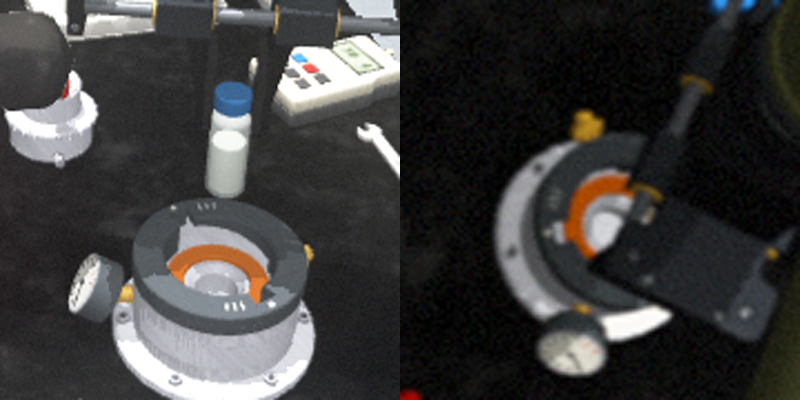

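The vial hangs upright over the cell; its centre in the side view is at about x=394, and the cell axis projects to 393.9. I'll shift -3.8 mm along tool x and go down to just above the well mouth.

>>> step_arm --series '[{"dx": -0.0037, "dy": 0, "dz": 0, "wx": 0, "wy": 0, "wz": 0, "grip": 230}, {"dx": -0.0037, "dy": 0, "dz": 0.012, "wx": 0, "wy": 0, "wz": 0, "grip": 230}, {"dx": -0.0037, "dy": 0, "dz": 0.027, "wx": 0, "wy": 0, "wz": 0, "grip": 230}, {"dx": -0.0037, "dy": 0, "dz": 0.042, "wx": 0, "wy": 0, "wz": 0, "grip": 230}, {"dx": -0.0037, "dy": 0, "dz": 0.055, "wx": 0, "wy": 0, "wz": 0, "grip": 230}, {"dx": -0.0037, "dy": 0, "dz": 0.065, "wx": 0, "wy": 0, "wz": 0, "grip": 230}, {"dx": -0.0037, "dy": 0, "dz": 0.068, "wx": 0, "wy": 0, "wz": 0, "grip": 230}, {"dx": -0.0037, "dy": 0, "dz": 0.068, "wx": 0, "wy": 0, "wz": 0, "grip": 230}, {"dx": -0.0037, "dy": 0, "dz": 0.068, "wx": 0, "wy": 0, "wz": 0, "grip": 230}]'

```text
t: 6.05
eef_pos: [0.5326, -0.1686, 0.0898]
eef_rot: [0.802, 0.598, 0.0, 0.0]
force: [-0.1, 0.1, 0.7]
gripper_width: 0.252
gripper_force: 30.0
```

```bash
python3 - <<'E'
from h import *
s=sense();print(s["eef_pos"],s["force"],s["torque"]);print(to_tool(np.array([.533,-.167,.068])-s["eef_pos"],s).round(4))
p,d=cams.snapshot("side");q,d2=cams.snapshot("top")
cv2.imwrite("pics/v2.png",np.hstack([cv2.resize(p[290:390,330:450],(480,400),interpolation=cv2.INTER_CUBIC),cv2.resize(q[200:275,440:500],(320,400),interpolation=cv2.INTER_CUBIC)])[:,:,::-1])
m=M["side"]
E
```

```text
[ 0.53261297 -0.16861267  0.08980946] [-0.06973336  0.07414898  0.7305176 ] [-0.12400729  0.08585868 -0.01992245]
[ 0.0017 -0.0001  0.0218]
```

View pics/v2.png

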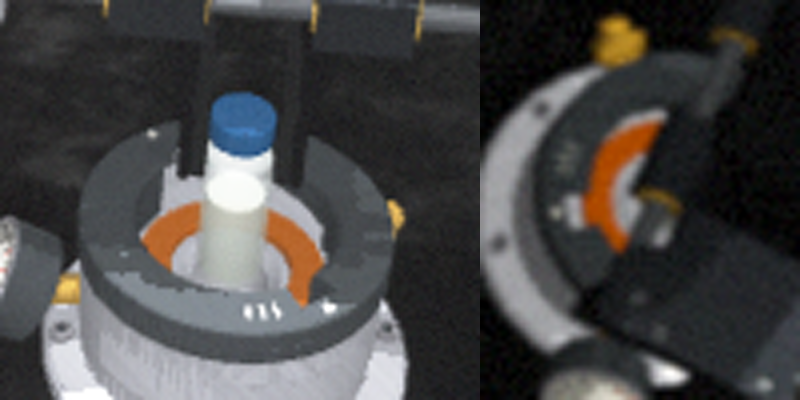

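>>> step_arm --series '[{"dx": 0.001, "dy": 0, "dz": 0.003, "wx": 0, "wy": 0, "wz": 0, "grip": 230}, {"dx": 0.001, "dy": 0, "dz": 0.006, "wx": 0, "wy": 0, "wz": 0, "grip": 230}, {"dx": 0.001, "dy": 0, "dz": 0.009, "wx": 0, "wy": 0, "wz": 0, "grip": 230}, {"dx": 0.001, "dy": 0, "dz": 0.012, "wx": 0, "wy": 0, "wz": 0, "grip": 230}, {"dx": 0.001, "dy": 0, "dz": 0.015, "wx": 0, "wy": 0, "wz": 0, "grip": 230}, {"dx": 0.001, "dy": 0, "dz": 0.015, "wx": 0, "wy": 0, "wz": 0, "grip": 230}, {"dx": 0.001, "dy": 0, "dz": 0.015, "wx": 0, "wy": 0, "wz": 0, "grip": 230}]'

```text
t: 6.73
eef_pos: [0.5327, -0.1671, 0.0743]
eef_rot: [0.802, 0.598, 0.0, -0.0]
force: [0.5, 0.7, -1.1]
gripper_width: 0.244
gripper_force: 30.0
```

>>> step_arm --series '[{"dx": 0, "dy": 0, "dz": 0.002, "wx": 0, "wy": 0, "wz": 0, "grip": 230}, {"dx": 0, "dy": 0, "dz": 0.004, "wx": 0, "wy": 0, "wz": 0, "grip": 230}, {"dx": 0, "dy": 0, "dz": 0.006, "wx": 0, "wy": 0, "wz": 0, "grip": 230}, {"dx": 0, "dy": 0, "dz": 0.006, "wx": 0, "wy": 0, "wz": 0, "grip": 230}, {"dx": 0, "dy": 0, "dz": 0.006, "wx": 0, "wy": 0, "wz": 0, "grip": 230}, {"dx": 0, "dy": 0, "dz": 0.006, "wx": 0, "wy": 0, "wz": 0, "grip": 230}]'

```text
t: 7.23
eef_pos: [0.5327, -0.1673, 0.0685]
eef_rot: [0.802, 0.598, 0.0, -0.0]
force: [1.0, 0.9, -1.9]
gripper_width: 0.25
gripper_force: 30.0
```

>>> step_arm --series '[{"dx": 0, "dy": 0, "dz": 0.001, "wx": 0, "wy": 0, "wz": 0, "grip": 185}, {"dx": 0, "dy": 0, "dz": 0.001, "wx": 0, "wy": 0, "wz": 0, "grip": 160}, {"dx": 0, "dy": 0, "dz": 0.001, "wx": 0, "wy": 0, "wz": 0, "grip": 120}, {"dx": 0, "dy": 0, "dz": 0.001, "wx": 0, "wy": 0, "wz": 0, "grip": 120}, {"dx": 0, "dy": 0, "dz": 0.001, "wx": 0, "wy": 0, "wz": 0, "grip": 120}, {"dx": 0, "dy": 0, "dz": 0.001, "wx": 0, "wy": 0, "wz": 0, "grip": 120}, {"dx": 0, "dy": 0, "dz": -0.02, "wx": 0, "wy": 0, "wz": 0, "grip": 120}, {"dx": 0, "dy": 0, "dz": -0.045, "wx": 0, "wy": 0, "wz": 0, "grip": 120}, {"dx": 0, "dy": 0, "dz": -0.08, "wx": 0, "wy": 0, "wz": 0, "grip": 120}, {"dx": 0, "dy": 0, "dz": -0.11, "wx": 0, "wy": 0, "wz": 0, "grip": 120}, {"dx": 0, "dy": 0, "dz": -0.11, "wx": 0, "wy": 0, "wz": 0, "grip": 120}]'

```text
t: 8.15
eef_pos: [0.5361, -0.1689, 0.1849]
eef_rot: [0.802, 0.597, 0.004, 0.004]
force: [0.9, 0.2, 0.3]
gripper_width: 0.528
gripper_force: 0.0
```

```bash
python3 - <<'E'
from h import *
s=sense();print(s["eef_pos"],s["eef_rot"],s["joint_positions"]);print(to_tool(np.array([.465,.045,.13])-s["eef_pos"],s).round(4))
p,d=cams.snapshot("side");q,d2=cams.snapshot("top")
b=blobs(p,(95,100,60),(125,255,255),(340,290,440,380))[0][:2];print(b)
if b: print(plane("side",*b[0][1],.084).round(4))
cv2.imwrite("pics/v3.png",np.hstack([cv2.resize(p[280:400,330:450],(400,400),interpolation=cv2.INTER_CUBIC),cv2.resize(q[190:290,330:430],(400,400),interpolation=cv2.INTER_CUBIC)])[:,:,::-1])
E
```

```text
[ 0.53613745 -0.1689205   0.18494208] [0.80191602 0.5974135  0.00387464 0.00357572] [-0.35381092  0.1671794   0.68331568  1.75606748 -0.11344503  1.24699251
  0.06754412]
[ 0.1845 -0.1299  0.054 ]
[(215, [389.0, 332.6], [381, 325, 17, 16])]
[ 0.5316 -0.1676  0.084 ]
```

View pics/v3.png

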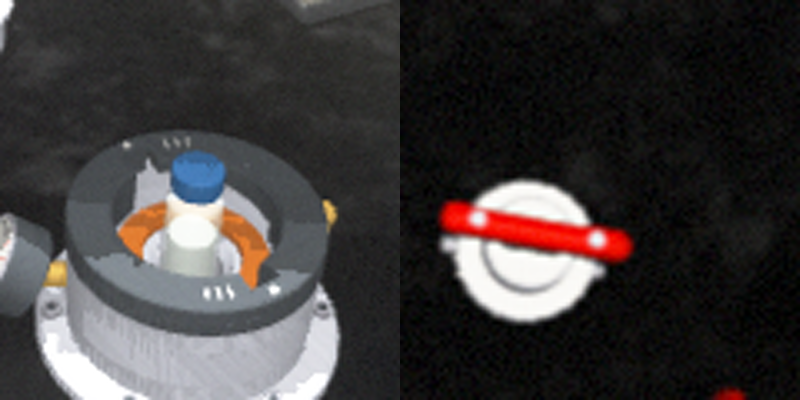

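The blue vial stands in the well: its cap in the side view is at (389,333), which gives (0.532,-0.168) on the axis at 84 mm height. The lid is untouched at (362,250) in the top view. Next I move over the lid.

>>> step_arm --series '[{"dx": 0.026, "dy": -0.0186, "dz": -0.01, "wx": 0, "wy": 0, "wz": -3, "grip": 0}, {"dx": 0.056, "dy": -0.039, "dz": -0.01, "wx": 0, "wy": 0, "wz": -8, "grip": 0}, {"dx": 0.086, "dy": -0.06, "dz": 0, "wx": 0, "wy": 0, "wz": -13, "grip": 0}, {"dx": 0.116, "dy": -0.081, "dz": 0.01, "wx": 0, "wy": 0, "wz": -18, "grip": 0}, {"dx": 0.146, "dy": -0.102, "dz": 0.025, "wx": 0, "wy": 0, "wz": -18, "grip": 0}, {"dx": 0.174, "dy": -0.122, "dz": 0.04, "wx": 0, "wy": 0, "wz": -18, "grip": 0}, {"dx": 0.185, "dy": -0.13, "dz": 0.05, "wx": 0, "wy": 0, "wz": -18, "grip": 0}, {"dx": 0.185, "dy": -0.13, "dz": 0.05, "wx": 0, "wy": 0, "wz": -18, "grip": 0}, {"dx": 0.185, "dy": -0.13, "dz": 0.05, "wx": 0, "wy": 0, "wz": -18, "grip": 0}, {"dx": 0.185, "dy": -0.13, "dz": 0.05, "wx": 0, "wy": 0, "wz": -18, "grip": 0}]'

```text
t: 9.08
eef_pos: [0.461, 0.0458, 0.1282]
eef_rot: [0.699, 0.715, -0.0, 0.0]
force: [-0.8, -0.9, 1.5]
gripper_width: 0.997
gripper_force: 0.0
```

```bash
cat >> h.py <<'E'
def yaw(s):
    y=Ro.from_quat(s["eef_rot"]).apply([0,1,0]);return np.degrees(np.arctan2(y[1],y[0]))
E
python3 - <<'E'
from h import *
s=sense();print(s["eef_pos"],s["eef_rot"],"yaw",yaw(s));print(to_tool(np.array([.465,.045,.06])-s["eef_pos"],s).round(4),np.abs(s["joint_velocities"]).max())
q=np.load("top0.npz")["p"]
# bolt centroids (white-ish on red), bar side edges
h=cv2.cvtColor(q,cv2.COLOR_RGB2HSV)
for x0,y0 in((346,241),(376,246)):
    w=q[y0:y0+8,x0:x0+8].astype(float);g=np.clip(w[...,1]-60,0,None);v,u=np.mgrid[y0:y0+8,x0:x0+8];print((g*u).sum()/g.sum(),(g*v).sum()/g.sum())
E
```

```text
[0.46098212 0.04576462 0.12824199] [ 6.98885828e-01  7.15233072e-01 -4.80052506e-04  1.46201148e-04] yaw 1.324609691039051
[-0.0008  0.004   0.0682] 0.01680270446875973
349.8255033557047 243.113218558506
378.70680147058823 249.2918198529412
```

>>> step_arm --series '[{"dx": 0, "dy": 0.004, "dz": 0.015, "wx": 0, "wy": 0, "wz": 0, "grip": 0}, {"dx": 0, "dy": 0.004, "dz": 0.04, "wx": 0, "wy": 0, "wz": 0, "grip": 0}, {"dx": 0, "dy": 0.004, "dz": 0.06, "wx": 0, "wy": 0, "wz": 0, "grip": 40}, {"dx": 0, "dy": 0.004, "dz": 0.0685, "wx": 0, "wy": 0, "wz": 0, "grip": 100}, {"dx": 0, "dy": 0.004, "dz": 0.0685, "wx": 0, "wy": 0, "wz": 0, "grip": 150}, {"dx": 0, "dy": 0.004, "dz": 0.0685, "wx": 0, "wy": 0, "wz": 0, "grip": 180}, {"dx": 0, "dy": 0.004, "dz": 0.0685, "wx": 0, "wy": 0, "wz": 0, "grip": 180}, {"dx": 0, "dy": 0.004, "dz": 0.0685, "wx": 0, "wy": 0, "wz": 0, "grip": 180}, {"dx": 0, "dy": 0.004, "dz": 0.0685, "wx": 0, "wy": 0, "wz": 0, "grip": 180}, {"dx": 0, "dy": 0.004, "dz": 0.0685, "wx": 0, "wy": 0, "wz": 0, "grip": 180}, {"dx": 0, "dy": 0.004, "dz": 0.0685, "wx": 0, "wy": 0, "wz": 0, "grip": 180}]'

```text
t: 10.0
eef_pos: [0.4652, 0.0473, 0.0606]
eef_rot: [0.698, 0.716, 0.0, 0.0]
force: [0.9, 0.2, 0.3]
gripper_width: 0.405
gripper_force: 0.0
```

```bash
python3 - <<'E'
from h import *
s=sense();print(s["eef_pos"],"yaw",yaw(s),s["gripper_width"],s["force"]);print(to_tool(np.array([.465,.045,.06])-s["eef_pos"],s).round(4))
E
```

```text
[0.46520567 0.0472548  0.060551  ] yaw 1.4058524289574117 0.40526453108177024 [0.88256781 0.21064008 0.28326895]
[-0.0022 -0.0003  0.0005]
```

>>> step_arm --series '[{"dx": -0.0022, "dy": 0, "dz": 0, "wx": 0, "wy": 0, "wz": 0, "grip": 180}, {"dx": -0.0022, "dy": 0, "dz": 0, "wx": 0, "wy": 0, "wz": 0, "grip": 200}, {"dx": -0.0022, "dy": 0, "dz": 0, "wx": 0, "wy": 0, "wz": 0, "grip": 250}, {"dx": -0.0022, "dy": 0, "dz": 0, "wx": 0, "wy": 0, "wz": 0, "grip": 250}, {"dx": -0.0022, "dy": 0, "dz": 0, "wx": 0, "wy": 0, "wz": 0, "grip": 250}, {"dx": -0.0022, "dy": 0, "dz": 0, "wx": 0, "wy": 0, "wz": 0, "grip": 250}, {"dx": -0.0022, "dy": 0, "dz": 0, "wx": 0, "wy": 0, "wz": 0, "grip": 250}, {"dx": -0.0022, "dy": 0, "dz": 0, "wx": 0, "wy": 0, "wz": 0, "grip": 250}, {"dx": -0.0022, "dy": 0, "dz": -0.02, "wx": 0, "wy": 0, "wz": 0, "grip": 250}, {"dx": -0.0022, "dy": 0, "dz": -0.05, "wx": 0, "wy": 0, "wz": 0, "grip": 250}, {"dx": -0.0022, "dy": 0, "dz": -0.09, "wx": 0, "wy": 0, "wz": 0, "grip": 250}, {"dx": -0.0022, "dy": 0, "dz": -0.125, "wx": 0, "wy": 0, "wz": 0, "grip": 250}]'

```text
t: 11.0
eef_pos: [0.464, 0.0446, 0.1859]
eef_rot: [0.698, 0.716, -0.001, -0.0]
force: [1.6, -0.5, -2.4]
gripper_width: 0.162
gripper_force: 30.0
```

```bash
python3 - <<'E'
from h import *
s=sense();print(s["eef_pos"],"yaw",yaw(s),s["gripper_width"],s["force"]);print(to_tool(np.array([.5325,-.167,.185])-s["eef_pos"],s).round(4))
E
```

```text
[0.46396499 0.04455066 0.1859257 ] yaw 1.3879695169431043 0.1617423314563362 [ 1.56594666 -0.50701047 -2.44968798]
[-0.2131  0.0634  0.001 ]
```

>>> step_arm --series '[{"dx": -0.02, "dy": 0.006, "dz": 0, "wx": 0, "wy": 0, "wz": -3, "grip": 250}, {"dx": -0.045, "dy": 0.0135, "dz": 0, "wx": 0, "wy": 0, "wz": -7, "grip": 250}, {"dx": -0.075, "dy": 0.0225, "dz": 0, "wx": 0, "wy": 0, "wz": -11, "grip": 250}, {"dx": -0.105, "dy": 0.0315, "dz": 0, "wx": 0, "wy": 0, "wz": -15, "grip": 250}, {"dx": -0.135, "dy": 0.0405, "dz": 0, "wx": 0, "wy": 0, "wz": -19, "grip": 250}, {"dx": -0.165, "dy": 0.0495, "dz": 0, "wx": 0, "wy": 0, "wz": -19, "grip": 250}, {"dx": -0.195, "dy": 0.0585, "dz": 0, "wx": 0, "wy": 0, "wz": -19, "grip": 250}, {"dx": -0.213, "dy": 0.0634, "dz": 0, "wx": 0, "wy": 0, "wz": -19, "grip": 250}, {"dx": -0.213, "dy": 0.0634, "dz": 0, "wx": 0, "wy": 0, "wz": -19, "grip": 250}, {"dx": -0.213, "dy": 0.0634, "dz": 0, "wx": 0, "wy": 0, "wz": -19, "grip": 250}, {"dx": -0.213, "dy": 0.0634, "dz": 0, "wx": 0, "wy": 0, "wz": -19, "grip": 250}]'

```text
t: 11.92
eef_pos: [0.533, -0.1654, 0.1842]
eef_rot: [0.57, 0.821, -0.0, -0.001]
force: [-0.3, 1.1, -2.9]
gripper_width: 0.159
gripper_force: 30.0
```

```bash
python3 - <<'E'
from h import *
s=sense();print(s["eef_pos"],s["eef_rot"],"yaw",yaw(s),s["force"],s["torque"]);print(to_tool(np.array([.5325,-.167,.185])-s["eef_pos"],s).round(4))
p,d=cams.snapshot("side");q,d2=cams.snapshot("top");np.savez("l1.npz",p=p,q=q,d=d)
cv2.imwrite("pics/l1.png",np.hstack([cv2.resize(p[220:400,320:470],(400,480),interpolation=cv2.INTER_CUBIC),cv2.resize(q[180:300,425:525],(400,480),interpolation=cv2.INTER_CUBIC)])[:,:,::-1])
E
```

```text
[ 0.53298021 -0.16536889  0.18422316] [ 5.70467650e-01  8.21319431e-01 -4.46227823e-05 -1.02534322e-03] yaw 20.434330571161123 [-0.30283355  1.14115785 -2.88598249] [-0.032708    0.01248322  0.02472675]
[-0.0014 -0.001  -0.0008]
```

View pics/l1.png

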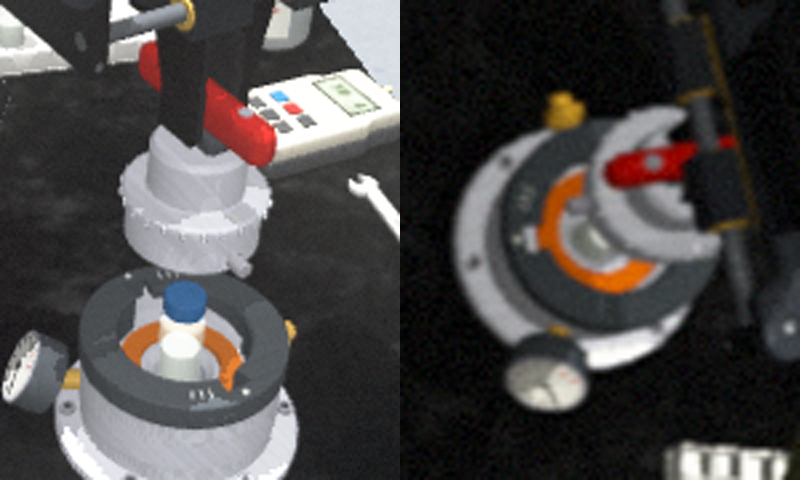

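>>> step_arm --series '[{"dx": -0.0014, "dy": -0.0007, "dz": 0.01, "wx": 0, "wy": 0, "wz": 0, "grip": 250}, {"dx": -0.0014, "dy": -0.0007, "dz": 0.02, "wx": 0, "wy": 0, "wz": 0, "grip": 250}, {"dx": -0.0014, "dy": -0.0007, "dz": 0.03, "wx": 0, "wy": 0, "wz": 0, "grip": 250}, {"dx": -0.0014, "dy": -0.0007, "dz": 0.04, "wx": 0, "wy": 0, "wz": 0, "grip": 250}, {"dx": -0.0014, "dy": -0.0007, "dz": 0.048, "wx": 0, "wy": 0, "wz": 0, "grip": 250}, {"dx": -0.0014, "dy": -0.0007, "dz": 0.054, "wx": 0, "wy": 0, "wz": 0, "grip": 250}, {"dx": -0.0014, "dy": -0.0007, "dz": 0.056, "wx": 0, "wy": 0, "wz": 0, "grip": 250}, {"dx": -0.0014, "dy": -0.0007, "dz": 0.056, "wx": 0, "wy": 0, "wz": 0, "grip": 250}, {"dx": -0.0014, "dy": -0.0007, "dz": 0.056, "wx": 0, "wy": 0, "wz": 0, "grip": 250}]'

```text
t: 12.77
eef_pos: [0.5336, -0.1682, 0.1292]
eef_rot: [0.571, 0.821, 0.0, 0.0]
force: [-0.0, 1.0, -1.9]
gripper_width: 0.164
gripper_force: 30.0
```

```bash
python3 - <<'E'
from h import *
print("stud1 proj",proj("side",[.5471,-.2034,.1297]), "seen 409.3,319")
s=sense();e=s["eef_pos"];print(e,"yaw",yaw(s),s["force"],s["torque"]);print(to_tool(np.array([.5327,-.167,.1265])-e,s).round(4))
p,d=cams.snapshot("side")
a=np.radians(yaw(s)-90);u=np.array([np.cos(a),np.sin(a),0]);c=np.array([*e[:2],e[2]-.0605])
print("pred stud tip",proj("side",c+[0,0,.006]+.0405*u))
print("slot -y outer/mid",[proj("side",np.array([.5327,-.167,.064])+r*u).round(1) for r in(.036,.043)])
cv2.imwrite("pics/l2.png",cv2.resize(p[270:390,330:450],(600,600),interpolation=cv2.INTER_CUBIC)[:,:,::-1])
E
```

```text
stud1 proj [412.91310872 321.82813318] seen 409.3,319
[ 0.53358537 -0.16819599  0.12923166] yaw 20.391494748034663 [-0.00546929  1.02790003 -1.89916178] [-0.06010786  0.00220434  0.02888245]
[ 0.0014 -0.0004  0.0027]
pred stud tip [409.55398141 357.56219606]
slot -y outer/mid [array([405.5, 361. ]), array([409. , 364.6])]
```

View pics/l2.png

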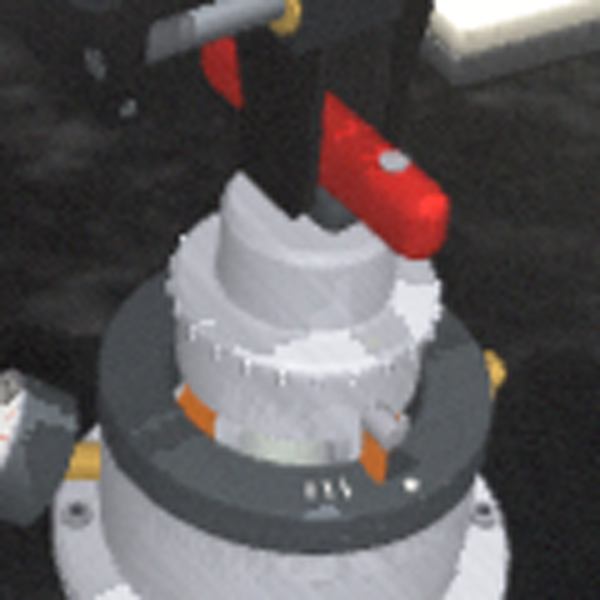

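```bash
python3 - <<'E'
from h import *
def off(n,uv,e,yw,sgn,r,h):
    a=np.radians(yw-90);u=np.array([np.cos(a),np.sin(a),0]);X=plane(n,*uv,e[2]-.0605+h);return (X-(np.array(e)+sgn*r*u))[:2].round(4)
e1=np.array([.53298,-.16537,.18422]);e2=np.array([.53359,-.1682,.12923])
print("top l1 bolt(+y)",off("top",(488.2,220.7),e1,20.43,-1,.0281,.084))
print("side l1 bolt(-y)",off("side",(320+247/2.667,220+113/2.667),e1,20.43,1,.0281,.084))
print("side l2 bolt",off("side",(330+393/5,270+160/5),e2,20.39,1,.0281,.084))
print("side l1 stud",off("side",(409.3,319),e1,20.43,1,.0405,.006),"l2 stud",off("side",(409.6,355),e2,20.39,1,.0405,.006))
# flange widest extents / flange lower edge in l2 : left 172,right 441 at z=.025
for n,e,L,Rr in(("l2",e2,(330+170/5,270+275/5),(330+441/5,270+285/5)),("l1",e1,(320+120/2.667,220+195/2.667),(320+271/2.667,220+195/2.667))):
    X=[plane("side",*q,e[2]-.0605+.0255) for q in(L,Rr)];print(n,"flange mid",((X[0]+X[1])/2-e).round(4)[:2],np.linalg.norm(X[0]-X[1]))
s0=proj("side",[.5327,-.167,.064]);print(s0)
# dots in l2: only -y dot (412,485); in v3 image -y dot and +y dot
for uv in((330+412/5,270+485/5),(330+274/3.333,280+288/3.333),(330+126/3.333,280+146/3.333)): print(plane("side",*uv,.064).round(4))
E
```

```text
top l1 bolt(+y) [-0.001   0.0002]
side l1 bolt(-y) [-0.0007 -0.0008]
side l2 bolt [-0.001   0.0005]
side l1 stud [-0.0027  0.0056] l2 stud [0.0014 0.0043]
l2 flange mid [0.0001 0.0012] 0.06918924536551853
l1 flange mid [-0.0019 -0.0047] 0.06922651815297375
[388.51324557 343.83681187]
[ 0.5506 -0.212   0.064 ]
[ 0.5507 -0.211   0.064 ]
[ 0.5155 -0.1238  0.064 ]
```

>>> step_arm --series '[{"dx": 0.001, "dy": 0, "dz": 0.002, "wx": 0, "wy": 0, "wz": -0.5, "grip": 250}, {"dx": 0.001, "dy": 0, "dz": 0.004, "wx": 0, "wy": 0, "wz": -0.5, "grip": 250}, {"dx": 0.001, "dy": 0, "dz": 0.005, "wx": 0, "wy": 0, "wz": -0.5, "grip": 250}, {"dx": 0.001, "dy": 0, "dz": 0.006, "wx": 0, "wy": 0, "wz": -0.5, "grip": 250}, {"dx": 0.001, "dy": 0, "dz": 0.007, "wx": 0, "wy": 0, "wz": -0.5, "grip": 250}, {"dx": 0.001, "dy": 0, "dz": 0.0077, "wx": 0, "wy": 0, "wz": -0.5, "grip": 250}, {"dx": 0.001, "dy": 0, "dz": 0.0077, "wx": 0, "wy": 0, "wz": -0.5, "grip": 250}, {"dx": 0.001, "dy": 0, "dz": 0.0077, "wx": 0, "wy": 0, "wz": -0.5, "grip": 250}]'

```text
t: 13.48
eef_pos: [0.533, -0.1671, 0.1214]
eef_rot: [0.567, 0.824, 0.0, 0.0]
force: [-1.0, 0.2, -3.4]
gripper_width: 0.156
gripper_force: 30.0
```

```bash
python3 - <<'E'
from h import *
s=sense();print(s["eef_pos"],yaw(s),s["force"],s["torque"])
E
```

```text
[ 0.53301452 -0.16714353  0.12135302] 20.89426014010082 [-0.95746     0.16183735 -3.43110232] [-0.09485881  0.04861415  0.01459316]
```

>>> step_arm --series '[{"dx": 0, "dy": 0, "dz": 0.0007, "wx": 0, "wy": 0, "wz": 0, "grip": 250}, {"dx": 0, "dy": 0, "dz": 0.0014, "wx": 0, "wy": 0, "wz": 0, "grip": 250}, {"dx": 0, "dy": 0, "dz": 0.002, "wx": 0, "wy": 0, "wz": 0, "grip": 250}, {"dx": 0, "dy": 0, "dz": 0.0025, "wx": 0, "wy": 0, "wz": 0, "grip": 250}, {"dx": 0, "dy": 0, "dz": 0.0025, "wx": 0, "wy": 0, "wz": 0, "grip": 250}, {"dx": 0, "dy": 0, "dz": 0.0025, "wx": 0, "wy": 0, "wz": 0, "grip": 250}]'

```text
t: 13.98
eef_pos: [0.533, -0.1671, 0.1188]
eef_rot: [0.567, 0.824, 0.0, -0.0]
force: [-0.9, -0.6, -3.5]
gripper_width: 0.157
gripper_force: 30.0
```

```bash
python3 - <<'E'
from h import *
s=sense();print(s["eef_pos"],yaw(s),s["force"],s["torque"])
E
```

```text
[ 0.53299042 -0.16710863  0.11881669] 20.895946664013216 [-0.86019136 -0.56283549 -3.45727182] [-0.09503474 -0.02236468  0.02995662]
```

>>> step_arm --series '[{"dx": 0, "dy": 0, "dz": 0.001, "wx": 0, "wy": 0, "wz": 0, "grip": 250}, {"dx": 0, "dy": 0, "dz": 0.002, "wx": 0, "wy": 0, "wz": 0, "grip": 250}, {"dx": 0, "dy": 0, "dz": 0.003, "wx": 0, "wy": 0, "wz": 0, "grip": 250}, {"dx": 0, "dy": 0, "dz": 0.004, "wx": 0, "wy": 0, "wz": 0, "grip": 250}, {"dx": 0, "dy": 0, "dz": 0.005, "wx": 0, "wy": 0, "wz": 0, "grip": 250}, {"dx": 0, "dy": 0, "dz": 0.006, "wx": 0, "wy": 0, "wz": 0, "grip": 250}, {"dx": 0, "dy": 0, "dz": 0.007, "wx": 0, "wy": 0, "wz": 0, "grip": 250}, {"dx": 0, "dy": 0, "dz": 0.008, "wx": 0, "wy": 0, "wz": 0, "grip": 250}, {"dx": 0, "dy": 0, "dz": 0.009, "wx": 0, "wy": 0, "wz": 0, "grip": 250}, {"dx": 0, "dy": 0, "dz": 0.0095, "wx": 0, "wy": 0, "wz": 0, "grip": 250}, {"dx": 0, "dy": 0, "dz": 0.0095, "wx": 0, "wy": 0, "wz": 0, "grip": 250}]'

```text
t: 14.9
eef_pos: [0.5329, -0.1671, 0.1092]
eef_rot: [0.567, 0.824, -0.0, -0.0]
force: [0.1, 0.0, -2.9]
gripper_width: 0.16
gripper_force: 30.0
```

```bash
python3 - <<'E'
from h import *
s=sense();print(s["eef_pos"],yaw(s),s["force"],s["torque"])
E
```

```text
[ 0.53290961 -0.1670856   0.1092196 ] 20.897449690327203 [ 0.08876889  0.02789948 -2.87040878] [-0.07587372  0.00860893  0.03913056]
```

>>> step_arm --series '[{"dx": 0, "dy": 0, "dz": 0.0006, "wx": 0, "wy": 0, "wz": 0, "grip": 250}, {"dx": 0, "dy": 0, "dz": 0.0012, "wx": 0, "wy": 0, "wz": 0, "grip": 250}, {"dx": 0, "dy": 0, "dz": 0.0018, "wx": 0, "wy": 0, "wz": 0, "grip": 250}, {"dx": 0, "dy": 0, "dz": 0.002, "wx": 0, "wy": 0, "wz": 0, "grip": 250}, {"dx": 0, "dy": 0, "dz": 0.002, "wx": 0, "wy": 0, "wz": 0, "grip": 250}]'

```text
t: 15.32
eef_pos: [0.533, -0.1671, 0.1073]
eef_rot: [0.567, 0.824, 0.0, -0.0]
force: [0.4, -0.3, -3.0]
gripper_width: 0.157
gripper_force: 30.0
```

>>> step_arm --series '[{"dx": 0, "dy": 0, "dz": 0.0004, "wx": 0, "wy": 0, "wz": 0, "grip": 250}, {"dx": 0, "dy": 0, "dz": 0.0008, "wx": 0, "wy": 0, "wz": 0, "grip": 250}, {"dx": 0, "dy": 0, "dz": 0.0012, "wx": 0, "wy": 0, "wz": 0, "grip": 250}, {"dx": 0, "dy": 0, "dz": 0.0012, "wx": 0, "wy": 0, "wz": 0, "grip": 250}, {"dx": 0, "dy": 0, "dz": 0.0012, "wx": 0, "wy": 0, "wz": 0, "grip": 250}]'

```text
t: 15.73
eef_pos: [0.533, -0.1671, 0.1061]
eef_rot: [0.567, 0.824, 0.0, -0.0]
force: [0.5, -0.1, -2.8]
gripper_width: 0.157
gripper_force: 30.0
```

>>> step_arm --series '[{"dx": 0, "dy": 0, "dz": 0.0003, "wx": 0, "wy": 0, "wz": 0, "grip": 250}, {"dx": 0, "dy": 0, "dz": 0.0006, "wx": 0, "wy": 0, "wz": 0, "grip": 250}, {"dx": 0, "dy": 0, "dz": 0.0009, "wx": 0, "wy": 0, "wz": 0, "grip": 250}, {"dx": 0, "dy": 0, "dz": 0.001, "wx": 0, "wy": 0, "wz": 0, "grip": 250}, {"dx": 0, "dy": 0, "dz": 0.001, "wx": 0, "wy": 0, "wz": 0, "grip": 250}]'

```text
t: 16.15
eef_pos: [0.533, -0.1671, 0.1051]
eef_rot: [0.567, 0.824, 0.0, -0.0]
force: [0.4, -0.4, -2.8]
gripper_width: 0.16
gripper_force: 30.0
```

>>> step_arm --series '[{"dx": 0, "dy": 0, "dz": 0.0003, "wx": 0, "wy": 0, "wz": 0, "grip": 250}, {"dx": 0, "dy": 0, "dz": 0.0006, "wx": 0, "wy": 0, "wz": 0, "grip": 250}, {"dx": 0, "dy": 0, "dz": 0.0008, "wx": 0, "wy": 0, "wz": 0, "grip": 250}, {"dx": 0, "dy": 0, "dz": 0.0008, "wx": 0, "wy": 0, "wz": 0, "grip": 250}, {"dx": 0, "dy": 0, "dz": 0.0008, "wx": 0, "wy": 0, "wz": 0, "grip": 250}]'

```text
t: 16.57
eef_pos: [0.533, -0.1671, 0.1043]
eef_rot: [0.567, 0.824, 0.0, -0.0]
force: [-0.5, -0.1, -2.5]
gripper_width: 0.159
gripper_force: 30.0
```

>>> step_arm --series '[{"dx": 0, "dy": 0, "dz": 0.0003, "wx": 0, "wy": 0, "wz": 0, "grip": 250}, {"dx": 0, "dy": 0, "dz": 0.0006, "wx": 0, "wy": 0, "wz": 0, "grip": 250}, {"dx": 0, "dy": 0, "dz": 0.0006, "wx": 0, "wy": 0, "wz": 0, "grip": 250}, {"dx": 0, "dy": 0, "dz": 0.0006, "wx": 0, "wy": 0, "wz": 0, "grip": 250}]'

```text
t: 16.9
eef_pos: [0.5331, -0.1671, 0.1039]
eef_rot: [0.567, 0.824, 0.0, 0.0]
force: [-0.1, 0.0, -2.6]
gripper_width: 0.158
gripper_force: 30.0
```

>>> step_arm --series '[{"dx": 0, "dy": 0, "dz": 0.0003, "wx": 0, "wy": 0, "wz": 0, "grip": 250}, {"dx": 0, "dy": 0, "dz": 0.0005, "wx": 0, "wy": 0, "wz": 0, "grip": 250}, {"dx": 0, "dy": 0, "dz": 0.0005, "wx": 0, "wy": 0, "wz": 0, "grip": 250}, {"dx": 0, "dy": 0, "dz": 0.0005, "wx": 0, "wy": 0, "wz": 0, "grip": 250}]'

```text
t: 17.23
eef_pos: [0.5332, -0.1672, 0.1037]
eef_rot: [0.567, 0.824, 0.0, 0.0]
force: [-0.9, -0.1, 1.3]
gripper_width: 0.156
gripper_force: 30.0
```

Contact on the gasket: the force rose by about 4 N at TCP z 0.1037, so the underside is at about 43.5 mm and the studs are through the slots. I'll ease the grip to bar + 1 mm and turn clockwise.

>>> step_arm --series '[{"dx": 0, "dy": 0, "dz": -0.0004, "wx": 0, "wy": 0, "wz": 0, "grip": 250}, {"dx": 0, "dy": 0, "dz": -0.0004, "wx": 0, "wy": 0, "wz": 0, "grip": 211}, {"dx": 0, "dy": 0, "dz": -0.0004, "wx": 0, "wy": 0, "wz": 0, "grip": 211}, {"dx": 0, "dy": 0, "dz": -0.0004, "wx": 0, "wy": 0, "wz": 0, "grip": 211}, {"dx": 0, "dy": 0, "dz": -0.0004, "wx": 0, "wy": 0, "wz": 0, "grip": 211}, {"dx": 0, "dy": 0, "dz": -0.0004, "wx": 0, "wy": 0, "wz": 0, "grip": 211}]'

```text
t: 17.73
eef_pos: [0.5331, -0.1671, 0.1037]
eef_rot: [0.567, 0.824, 0.0, 0.0]
force: [-0.2, 0.2, 0.1]
gripper_width: 0.171
gripper_force: 0.0
```

```bash
python3 - <<'E'
from h import *
s=sense();print(s["eef_pos"],yaw(s),s["gripper_width"],s["gripper_force"],s["force"],s["torque"],s["joint_positions"])
E
```

```text
[ 0.53307729 -0.16713064  0.1036627 ] 20.896180438500544 0.1706435733754726 0.0 [-0.20080582  0.19825845  0.06735214] [-0.04680658  0.00373323 -0.01167648] [-0.34012957  0.25426955  0.68220613  1.84651792 -0.17878331  1.10233717
  0.77223018]
```

>>> step_arm --series '[{"dx": 0, "dy": 0, "dz": 0, "wx": 0, "wy": 0, "wz": 2, "grip": 211}, {"dx": 0, "dy": 0, "dz": 0, "wx": 0, "wy": 0, "wz": 4, "grip": 211}, {"dx": 0, "dy": 0, "dz": 0, "wx": 0, "wy": 0, "wz": 6, "grip": 211}, {"dx": 0, "dy": 0, "dz": 0, "wx": 0, "wy": 0, "wz": 8, "grip": 211}, {"dx": 0, "dy": 0, "dz": 0, "wx": 0, "wy": 0, "wz": 10, "grip": 211}, {"dx": 0, "dy": 0, "dz": 0, "wx": 0, "wy": 0, "wz": 12, "grip": 211}, {"dx": 0, "dy": 0, "dz": 0, "wx": 0, "wy": 0, "wz": 14, "grip": 211}, {"dx": 0, "dy": 0, "dz": 0, "wx": 0, "wy": 0, "wz": 16, "grip": 211}, {"dx": 0, "dy": 0, "dz": 0, "wx": 0, "wy": 0, "wz": 18, "grip": 211}, {"dx": 0, "dy": 0, "dz": 0, "wx": 0, "wy": 0, "wz": 20, "grip": 211}, {"dx": 0, "dy": 0, "dz": 0, "wx": 0, "wy": 0, "wz": 20, "grip": 211}]'

```text
t: 18.65
eef_pos: [0.5331, -0.1671, 0.1037]
eef_rot: [0.702, 0.712, 0.0, 0.0]
force: [-0.3, 0.2, -0.5]
gripper_width: 0.171
gripper_force: 0.2
```

```bash
cat > st.py <<'E'
from h import *
s=sense();print(np.round(s["eef_pos"],4),"yaw",yaw(s).round(2),"w",round(s["gripper_width"],3),"gf",round(s["gripper_force"],1),"F",np.round(s["force"],1),"T",np.round(s["torque"],3))
E
python3 st.py
```

```text
[ 0.5331 -0.1671  0.1037] yaw 0.85 w 0.171 gf 0.2 F [-0.3  0.2 -0.5] T [-0.081  0.125  0.026]
```

>>> step_arm --series '[{"dx": 0, "dy": 0, "dz": 0, "wx": 0, "wy": 0, "wz": 2, "grip": 211}, {"dx": 0, "dy": 0, "dz": 0, "wx": 0, "wy": 0, "wz": 4, "grip": 211}, {"dx": 0, "dy": 0, "dz": 0, "wx": 0, "wy": 0, "wz": 6, "grip": 211}, {"dx": 0, "dy": 0, "dz": 0, "wx": 0, "wy": 0, "wz": 8, "grip": 211}, {"dx": 0, "dy": 0, "dz": 0, "wx": 0, "wy": 0, "wz": 10, "grip": 211}, {"dx": 0, "dy": 0, "dz": 0, "wx": 0, "wy": 0, "wz": 12, "grip": 211}, {"dx": 0, "dy": 0, "dz": 0, "wx": 0, "wy": 0, "wz": 14, "grip": 211}, {"dx": 0, "dy": 0, "dz": 0, "wx": 0, "wy": 0, "wz": 16, "grip": 211}, {"dx": 0, "dy": 0, "dz": 0, "wx": 0, "wy": 0, "wz": 16, "grip": 211}]'

```text
t: 19.4
eef_pos: [0.5331, -0.1671, 0.1037]
eef_rot: [0.794, 0.608, 0.0, 0.0]
force: [0.3, 0.3, 0.1]
gripper_width: 0.174
gripper_force: 0.2
```

```bash
python3 st.py
```

```text
[ 0.5331 -0.1671  0.1037] yaw -15.09 w 0.174 gf 0.2 F [0.3 0.3 0.1] T [-0.138  0.031 -0.015]
```

>>> step_arm --series '[{"dx": 0, "dy": 0, "dz": 0, "wx": 0, "wy": 0, "wz": 1.5, "grip": 211}, {"dx": 0, "dy": 0, "dz": 0, "wx": 0, "wy": 0, "wz": 3, "grip": 211}, {"dx": 0, "dy": 0, "dz": 0, "wx": 0, "wy": 0, "wz": 4.5, "grip": 211}, {"dx": 0, "dy": 0, "dz": 0, "wx": 0, "wy": 0, "wz": 6, "grip": 211}, {"dx": 0, "dy": 0, "dz": 0, "wx": 0, "wy": 0, "wz": 7, "grip": 211}, {"dx": 0, "dy": 0, "dz": 0, "wx": 0, "wy": 0, "wz": 7, "grip": 211}]'

```text
t: 19.9
eef_pos: [0.533, -0.1671, 0.1037]
eef_rot: [0.83, 0.558, 0.0, 0.0]
force: [0.9, -0.2, -0.1]
gripper_width: 0.176
gripper_force: 0.5
```

```bash
python3 - <<'E'
exec(open("st.py").read())
p,d=cams.snapshot("side");cv2.imwrite("pics/t1.png",cv2.resize(p[270:390,330:450],(600,600),interpolation=cv2.INTER_CUBIC)[:,:,::-1])
E
```

```text
[ 0.533  -0.1671  0.1037] yaw -22.16 w 0.176 gf 0.5 F [ 0.9 -0.2 -0.1] T [-0.099  0.06   0.044]
```

>>> step_arm --series '[{"dx": 0, "dy": 0, "dz": 0, "wx": 0, "wy": 0, "wz": 1, "grip": 211}, {"dx": 0, "dy": 0, "dz": 0, "wx": 0, "wy": 0, "wz": 2, "grip": 211}, {"dx": 0, "dy": 0, "dz": 0, "wx": 0, "wy": 0, "wz": 3, "grip": 211}, {"dx": 0, "dy": 0, "dz": 0, "wx": 0, "wy": 0, "wz": 4, "grip": 211}, {"dx": 0, "dy": 0, "dz": 0, "wx": 0, "wy": 0, "wz": 4, "grip": 211}, {"dx": 0, "dy": 0, "dz": 0, "wx": 0, "wy": 0, "wz": 4, "grip": 211}]'

```text
t: 20.45
eef_pos: [0.533, -0.1671, 0.1037]
eef_rot: [0.849, 0.529, 0.0, -0.0]
force: [-0.2, -0.3, -0.6]
gripper_width: 0.17
gripper_force: 0.4
```

```bash
python3 st.py
```

```text
[ 0.533  -0.1671  0.1037] yaw -26.11 w 0.17 gf 0.4 F [-0.2 -0.3 -0.6] T [-0.084  0.142  0.013]
```

>>> step_arm --series '[{"dx": 0, "dy": 0, "dz": 0, "wx": 0, "wy": 0, "wz": 1, "grip": 211}, {"dx": 0, "dy": 0, "dz": 0, "wx": 0, "wy": 0, "wz": 2, "grip": 211}, {"dx": 0, "dy": 0, "dz": 0, "wx": 0, "wy": 0, "wz": 3, "grip": 211}, {"dx": 0, "dy": 0, "dz": 0, "wx": 0, "wy": 0, "wz": 4, "grip": 211}, {"dx": 0, "dy": 0, "dz": 0, "wx": 0, "wy": 0, "wz": 4, "grip": 211}, {"dx": 0, "dy": 0, "dz": 0, "wx": 0, "wy": 0, "wz": 4, "grip": 211}]'

```text
t: 20.95
eef_pos: [0.533, -0.1671, 0.1037]
eef_rot: [0.866, 0.499, 0.0, 0.0]
force: [0.2, -0.9, -0.1]
gripper_width: 0.17
gripper_force: 0.4
```

```bash
python3 st.py
```

```text
[ 0.533  -0.1671  0.1037] yaw -30.11 w 0.17 gf 0.4 F [ 0.2 -0.9 -0.1] T [-0.104  0.06  -0.022]
```

>>> step_arm --series '[{"dx": 0, "dy": 0, "dz": 0, "wx": 0, "wy": 0, "wz": 1, "grip": 211}, {"dx": 0, "dy": 0, "dz": 0, "wx": 0, "wy": 0, "wz": 2, "grip": 211}, {"dx": 0, "dy": 0, "dz": 0, "wx": 0, "wy": 0, "wz": 3, "grip": 211}, {"dx": 0, "dy": 0, "dz": 0, "wx": 0, "wy": 0, "wz": 3, "grip": 211}, {"dx": 0, "dy": 0, "dz": 0, "wx": 0, "wy": 0, "wz": 3, "grip": 211}]'

```text
t: 21.37
eef_pos: [0.533, -0.1671, 0.1037]
eef_rot: [0.879, 0.476, 0.0, -0.0]
force: [0.2, 0.8, -0.0]
gripper_width: 0.171
gripper_force: 0.4
```

```bash
python3 st.py
```

```text
[ 0.533  -0.1671  0.1037] yaw -33.11 w 0.171 gf 0.4 F [ 0.2  0.8 -0. ] T [-0.125  0.132  0.031]
```

>>> step_arm --series '[{"dx": 0, "dy": 0, "dz": 0, "wx": 0, "wy": 0, "wz": 1, "grip": 211}, {"dx": 0, "dy": 0, "dz": 0, "wx": 0, "wy": 0, "wz": 2, "grip": 211}, {"dx": 0, "dy": 0, "dz": 0, "wx": 0, "wy": 0, "wz": 3, "grip": 211}, {"dx": 0, "dy": 0, "dz": 0, "wx": 0, "wy": 0, "wz": 3, "grip": 211}, {"dx": 0, "dy": 0, "dz": 0, "wx": 0, "wy": 0, "wz": 3, "grip": 211}]'

```text
t: 21.78
eef_pos: [0.533, -0.1671, 0.1036]
eef_rot: [0.891, 0.453, 0.0, 0.0]
force: [0.3, -0.1, 0.2]
gripper_width: 0.177
gripper_force: 0.4
```

```bash
python3 - <<'E'
exec(open("st.py").read())
# bar angle: red mask in side view, on plane of bar top
p,d=cams.snapshot("side");b,m=blobs(p,(0,120,60),(8,255,255),(330,270,450,390));print(b[:3])
cv2.imwrite("pics/t2.png",cv2.resize(p[270:390,330:450],(600,600),interpolation=cv2.INTER_CUBIC)[:,:,::-1])
E
```

```text
[ 0.533  -0.1671  0.1036] yaw -36.11 w 0.177 gf 0.4 F [ 0.3 -0.1  0.2] T [-0.102  0.1    0.055]
[(449, [387.3, 318.1], [377, 292, 20, 47])]
```

View pics/t2.png

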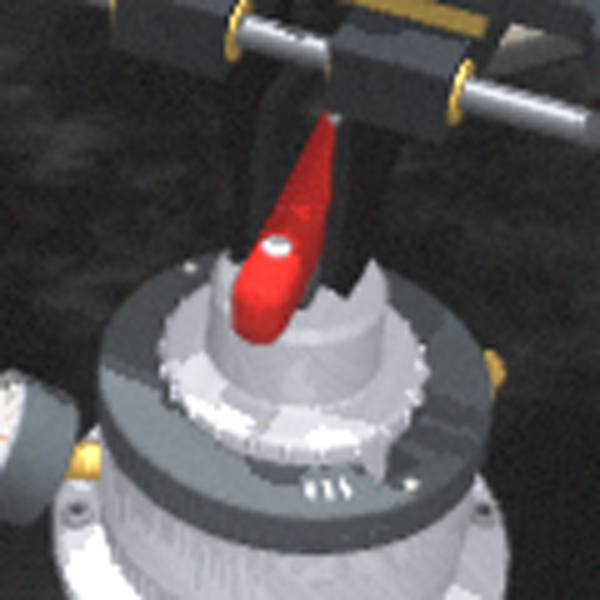

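The picture shows the handle turned with the fingers (near bolt at (385,319)) and the flange level and low in the collar. The ramp isn't met yet, so I go on in small steps.

>>> step_arm --series '[{"dx": 0, "dy": 0, "dz": 0, "wx": 0, "wy": 0, "wz": 1, "grip": 211}, {"dx": 0, "dy": 0, "dz": 0, "wx": 0, "wy": 0, "wz": 2, "grip": 211}, {"dx": 0, "dy": 0, "dz": 0, "wx": 0, "wy": 0, "wz": 2.5, "grip": 211}, {"dx": 0, "dy": 0, "dz": 0, "wx": 0, "wy": 0, "wz": 2.5, "grip": 211}, {"dx": 0, "dy": 0, "dz": 0, "wx": 0, "wy": 0, "wz": 2.5, "grip": 211}]'

```text
t: 22.25
eef_pos: [0.533, -0.1671, 0.1037]
eef_rot: [0.901, 0.434, 0.0, 0.0]
force: [0.4, -0.1, -0.0]
gripper_width: 0.175
gripper_force: 0.8
```

```bash
python3 st.py; python3 -c "
from h import *
X=plane('side',385.4,319,.1275);v=X[:2]-[.5322,-.1671];print(X,np.degrees(np.arctan2(v[1],v[0])),np.hypot(*v))"
```

```text
[ 0.533  -0.1671  0.1037] yaw -38.6 w 0.175 gf 0.8 F [ 0.4 -0.1 -0. ] T [-0.168  0.111  0.023]
[ 0.51698385 -0.19081596  0.1275    ] -122.68422594222588 0.028177613521903334
```

>>> step_arm --series '[{"dx": 0, "dy": 0, "dz": 0, "wx": 0, "wy": 0, "wz": 1, "grip": 211}, {"dx": 0, "dy": 0, "dz": 0, "wx": 0, "wy": 0, "wz": 2, "grip": 211}, {"dx": 0, "dy": 0, "dz": 0, "wx": 0, "wy": 0, "wz": 2, "grip": 211}, {"dx": 0, "dy": 0, "dz": 0, "wx": 0, "wy": 0, "wz": 2, "grip": 211}]'

```text
t: 22.58
eef_pos: [0.533, -0.1672, 0.1036]
eef_rot: [0.909, 0.418, -0.0, 0.0]
force: [0.4, -0.7, 0.5]
gripper_width: 0.172
gripper_force: 1.0
```

```bash
python3 st.py
```

```text
[ 0.533  -0.1672  0.1036] yaw -40.61 w 0.172 gf 1.0 F [ 0.4 -0.7  0.5] T [-0.185  0.162  0.011]
```

>>> step_arm --series '[{"dx": 0, "dy": 0, "dz": 0, "wx": 0, "wy": 0, "wz": 1, "grip": 211}, {"dx": 0, "dy": 0, "dz": 0, "wx": 0, "wy": 0, "wz": 2, "grip": 211}, {"dx": 0, "dy": 0, "dz": 0, "wx": 0, "wy": 0, "wz": 2, "grip": 211}, {"dx": 0, "dy": 0, "dz": 0, "wx": 0, "wy": 0, "wz": 2, "grip": 211}]'

```text
t: 22.92
eef_pos: [0.533, -0.1673, 0.1036]
eef_rot: [0.916, 0.402, -0.0, 0.0]
force: [0.1, -1.5, -1.4]
gripper_width: 0.171
gripper_force: 2.8
```

```bash
python3 st.py
```

```text
[ 0.533  -0.1673  0.1036] yaw -42.61 w 0.171 gf 2.8 F [ 0.1 -1.5 -1.4] T [-0.34  -0.058  0.065]
```

>>> step_arm --series '[{"dx": 0, "dy": 0, "dz": 0, "wx": 0, "wy": 0, "wz": 0.7, "grip": 211}, {"dx": 0, "dy": 0, "dz": 0, "wx": 0, "wy": 0, "wz": 1.5, "grip": 211}, {"dx": 0, "dy": 0, "dz": 0, "wx": 0, "wy": 0, "wz": 1.5, "grip": 211}, {"dx": 0, "dy": 0, "dz": 0, "wx": 0, "wy": 0, "wz": 1.5, "grip": 211}]'

```text
t: 23.25
eef_pos: [0.5329, -0.1673, 0.1036]
eef_rot: [0.921, 0.39, -0.0, 0.0]
force: [1.0, -0.7, -1.9]
gripper_width: 0.173
gripper_force: 4.4
```

```bash
python3 st.py
```

```text
[ 0.5329 -0.1673  0.1036] yaw -44.11 w 0.173 gf 4.4 F [ 1.  -0.7 -1.9] T [-0.457 -0.071  0.081]
```

>>> step_arm --series '[{"dx": 0, "dy": 0, "dz": 0, "wx": 0, "wy": 0, "wz": 0.7, "grip": 211}, {"dx": 0, "dy": 0, "dz": 0, "wx": 0, "wy": 0, "wz": 1.4, "grip": 211}, {"dx": 0, "dy": 0, "dz": 0, "wx": 0, "wy": 0, "wz": 2, "grip": 211}, {"dx": 0, "dy": 0, "dz": 0, "wx": 0, "wy": 0, "wz": 2, "grip": 211}, {"dx": 0, "dy": 0, "dz": 0, "wx": 0, "wy": 0, "wz": 2, "grip": 211}]'

```text
t: 23.67
eef_pos: [0.5328, -0.1672, 0.1035]
eef_rot: [0.928, 0.374, -0.0, -0.0]
force: [0.3, -2.4, -2.7]
gripper_width: 0.174
gripper_force: 5.8
```

```bash
python3 st.py
```

```text
[ 0.5328 -0.1672  0.1035] yaw -46.11 w 0.174 gf 5.8 F [ 0.3 -2.4 -2.7] T [-0.518  0.061  0.149]
```

>>> step_arm --series '[{"dx": 0, "dy": 0, "dz": 0, "wx": 0, "wy": 0, "wz": 0.7, "grip": 211}, {"dx": 0, "dy": 0, "dz": 0, "wx": 0, "wy": 0, "wz": 1.4, "grip": 211}, {"dx": 0, "dy": 0, "dz": 0, "wx": 0, "wy": 0, "wz": 2, "grip": 211}, {"dx": 0, "dy": 0, "dz": 0, "wx": 0, "wy": 0, "wz": 2, "grip": 211}, {"dx": 0, "dy": 0, "dz": 0, "wx": 0, "wy": 0, "wz": 2, "grip": 211}]'

```text
t: 24.08
eef_pos: [0.5329, -0.1672, 0.1035]
eef_rot: [0.934, 0.357, -0.0, 0.0]
force: [0.8, -1.8, -4.4]
gripper_width: 0.174
gripper_force: 9.2
```

```bash
python3 st.py
```

```text
[ 0.5329 -0.1672  0.1035] yaw -48.11 w 0.174 gf 9.2 F [ 0.8 -1.8 -4.4] T [-0.686 -0.044  0.208]
```

>>> step_arm --series '[{"dx": 0, "dy": 0, "dz": 0.0003, "wx": 0, "wy": 0, "wz": 0.5, "grip": 211}, {"dx": 0, "dy": 0, "dz": 0.0005, "wx": 0, "wy": 0, "wz": 1, "grip": 211}, {"dx": 0, "dy": 0, "dz": 0.0005, "wx": 0, "wy": 0, "wz": 1.5, "grip": 211}, {"dx": 0, "dy": 0, "dz": 0.0005, "wx": 0, "wy": 0, "wz": 1.5, "grip": 211}, {"dx": 0, "dy": 0, "dz": 0.0005, "wx": 0, "wy": 0, "wz": 1.5, "grip": 211}]'

```text
t: 24.5
eef_pos: [0.5331, -0.1673, 0.1033]
eef_rot: [0.939, 0.345, 0.0, 0.0]
force: [0.1, -3.4, -0.9]
gripper_width: 0.176
gripper_force: 10.7
```

```bash
python3 st.py
```

```text
[ 0.5331 -0.1673  0.1033] yaw -49.61 w 0.176 gf 10.7 F [ 0.1 -3.4 -0.9] T [-0.699  0.048  0.218]
```

>>> step_arm --series '[{"dx": -0.0003, "dy": 0.0004, "dz": 0.0001, "wx": 0, "wy": 0, "wz": 0.5, "grip": 211}, {"dx": -0.0003, "dy": 0.0004, "dz": 0.0002, "wx": 0, "wy": 0, "wz": 1, "grip": 211}, {"dx": -0.0003, "dy": 0.0004, "dz": 0.0002, "wx": 0, "wy": 0, "wz": 1.5, "grip": 211}, {"dx": -0.0003, "dy": 0.0004, "dz": 0.0002, "wx": 0, "wy": 0, "wz": 1.5, "grip": 211}, {"dx": -0.0003, "dy": 0.0004, "dz": 0.0002, "wx": 0, "wy": 0, "wz": 1.5, "grip": 211}]'

```text
t: 24.92
eef_pos: [0.5333, -0.1674, 0.1032]
eef_rot: [0.943, 0.333, 0.0, -0.0]
force: [-0.1, -1.4, 1.6]
gripper_width: 0.175
gripper_force: 11.3
```

```bash
python3 st.py
```

```text
[ 0.5333 -0.1674  0.1032] yaw -51.1 w 0.175 gf 11.3 F [-0.1 -1.4  1.6] T [-0.413  0.077  0.279]
```

>>> step_arm --series '[{"dx": 0, "dy": 0.0001, "dz": 0, "wx": 0, "wy": 0, "wz": 0.5, "grip": 211}, {"dx": 0, "dy": 0.0001, "dz": 0, "wx": 0, "wy": 0, "wz": 1, "grip": 211}, {"dx": 0, "dy": 0.0001, "dz": 0, "wx": 0, "wy": 0, "wz": 1.5, "grip": 211}, {"dx": 0, "dy": 0.0001, "dz": 0, "wx": 0, "wy": 0, "wz": 1.5, "grip": 211}, {"dx": 0, "dy": 0.0001, "dz": 0, "wx": 0, "wy": 0, "wz": 1.5, "grip": 211}]'

```text
t: 25.33
eef_pos: [0.5334, -0.1675, 0.1032]
eef_rot: [0.947, 0.321, 0.0, -0.0]
force: [0.3, -1.9, 3.0]
gripper_width: 0.174
gripper_force: 12.5
```

```bash
python3 st.py
```

```text
[ 0.5334 -0.1675  0.1032] yaw -52.59 w 0.174 gf 12.5 F [ 0.3 -1.9  3. ] T [-0.176  0.116  0.351]
```

>>> step_arm --series '[{"dx": 0, "dy": 0, "dz": -0.0001, "wx": 0, "wy": 0, "wz": 0.5, "grip": 211}, {"dx": 0, "dy": 0, "dz": -0.0002, "wx": 0, "wy": 0, "wz": 1, "grip": 211}, {"dx": 0, "dy": 0, "dz": -0.0002, "wx": 0, "wy": 0, "wz": 1.5, "grip": 211}, {"dx": 0, "dy": 0, "dz": -0.0002, "wx": 0, "wy": 0, "wz": 1.5, "grip": 211}, {"dx": 0, "dy": 0, "dz": -0.0002, "wx": 0, "wy": 0, "wz": 1.5, "grip": 211}]'

```text
t: 25.75
eef_pos: [0.5332, -0.1676, 0.1031]
eef_rot: [0.951, 0.308, 0.0, 0.0]
force: [1.6, -0.7, 1.1]
gripper_width: 0.177
gripper_force: 14.9
```

```bash
python3 st.py
```

```text
[ 0.5332 -0.1676  0.1031] yaw -54.1 w 0.177 gf 14.9 F [ 1.6 -0.7  1.1] T [-0.27  -0.165  0.376]
```

>>> step_arm --series '[{"dx": 0, "dy": 0, "dz": 0, "wx": 0, "wy": 0, "wz": 0.5, "grip": 211}, {"dx": 0, "dy": 0, "dz": 0, "wx": 0, "wy": 0, "wz": 1, "grip": 211}, {"dx": 0, "dy": 0, "dz": 0, "wx": 0, "wy": 0, "wz": 1.5, "grip": 211}, {"dx": 0, "dy": 0, "dz": 0, "wx": 0, "wy": 0, "wz": 1.5, "grip": 211}, {"dx": 0, "dy": 0, "dz": 0, "wx": 0, "wy": 0, "wz": 1.5, "grip": 211}]'

```text
t: 26.17
eef_pos: [0.5331, -0.1676, 0.1031]
eef_rot: [0.955, 0.296, 0.0, -0.0]
force: [2.4, -0.9, 0.2]
gripper_width: 0.178
gripper_force: 16.3
```

```bash
python3 st.py
```

```text
[ 0.5331 -0.1676  0.1031] yaw -55.61 w 0.178 gf 16.3 F [ 2.4 -0.9  0.2] T [-0.258 -0.227  0.425]
```

One more small step, to about 0.48 N m.

>>> step_arm --series '[{"dx": 0, "dy": 0, "dz": 0, "wx": 0, "wy": 0, "wz": 0.5, "grip": 211}, {"dx": 0, "dy": 0, "dz": 0, "wx": 0, "wy": 0, "wz": 1, "grip": 211}, {"dx": 0, "dy": 0, "dz": 0, "wx": 0, "wy": 0, "wz": 1.3, "grip": 211}, {"dx": 0, "dy": 0, "dz": 0, "wx": 0, "wy": 0, "wz": 1.3, "grip": 211}, {"dx": 0, "dy": 0, "dz": 0, "wx": 0, "wy": 0, "wz": 1.3, "grip": 211}]'

```text
t: 26.58
eef_pos: [0.533, -0.1677, 0.103]
eef_rot: [0.959, 0.285, -0.0, -0.0]
force: [1.9, -1.4, -1.7]
gripper_width: 0.175
gripper_force: 18.2
```

```bash
python3 st.py
```

```text
[ 0.533  -0.1677  0.103 ] yaw -56.9 w 0.175 gf 18.2 F [ 1.9 -1.4 -1.7] T [-0.288 -0.25   0.413]
```

>>> step_arm --series '[{"dx": 0, "dy": 0, "dz": 0.0001, "wx": 0, "wy": 0, "wz": 0.5, "grip": 211}, {"dx": 0, "dy": 0, "dz": 0.0001, "wx": 0, "wy": 0, "wz": 1, "grip": 211}, {"dx": 0, "dy": 0, "dz": 0.0001, "wx": 0, "wy": 0, "wz": 1.5, "grip": 211}, {"dx": 0, "dy": 0, "dz": 0.0001, "wx": 0, "wy": 0, "wz": 1.5, "grip": 211}, {"dx": 0, "dy": 0, "dz": 0.0001, "wx": 0, "wy": 0, "wz": 1.5, "grip": 211}]'

```text
t: 27.0
eef_pos: [0.5329, -0.1678, 0.103]
eef_rot: [0.962, 0.272, -0.0, -0.0]
force: [1.5, -1.3, -2.0]
gripper_width: 0.177
gripper_force: 16.4
```

```bash
python3 st.py
```

```text
[ 0.5329 -0.1678  0.103 ] yaw -58.41 w 0.177 gf 16.4 F [ 1.5 -1.3 -2. ] T [-0.287 -0.093  0.442]
```

```bash
python3 - <<'E'
from h import *
# bolt: bright, unsaturated pixels enclosed by the red bar; check first on the picture already viewed (bolt at 385.4,319)
def bolt(p):
    h=cv2.cvtColor(p,cv2.COLOR_RGB2HSV);r=cv2.inRange(h,(0,110,60),(8,255,255))|cv2.inRange(h,(172,110,60),(180,255,255));r[:270]=0;r[390:]=0;r[:,:330]=0;r[:,450:]=0
    hull=np.zeros_like(r);cv2.fillConvexPoly(hull,cv2.convexHull(cv2.findNonZero(r)),255)
    w=cv2.inRange(h,(0,0,120),(180,90,255))&hull
    n,l,s,c=cv2.connectedComponentsWithStats(w);return [(int(s[i,4]),c[i].round(1)) for i in range(1,n) if s[i,4]>3],cv2.boundingRect(cv2.findNonZero(r))
def rep(p):
    b,bb=bolt(p);print(bb)
    for a,c in b:
        X=plane("side",*c,.127);v=X[:2]-[.5322,-.1671];print(a,c,np.degrees(np.arctan2(v[1],v[0])).round(1),np.hypot(*v).round(4))
t=cv2.resize(cv2.imread("pics/t2.png"),(120,120),interpolation=cv2.INTER_AREA)[:,:,::-1];f=np.zeros((480,640,3),np.uint8);f[270:390,330:450]=t;rep(f)
p,_=cams.snapshot("side");cv2.imwrite("pics/t3.png",p[:,:,::-1]);rep(p)
E
```

```text
(377, 292, 20, 47)
18 [385.  318.7] -124.3 0.0273
(367, 300, 47, 36)
20 [377.8 317. ] -141.9 0.0294
```

The lid's own angle from the bolt is about 71° past the slot, and the torque is 0.44 N m. That means roughly 12–19 N of clamping, inside the 8–30 N window. I'll unwind the fingers, open and withdraw.

>>> step_arm --series '[{"dx": 0, "dy": 0, "dz": 0, "wx": 0, "wy": 0, "wz": -2.5, "grip": 211}, {"dx": 0, "dy": 0, "dz": 0, "wx": 0, "wy": 0, "wz": -5, "grip": 211}, {"dx": 0, "dy": 0, "dz": 0, "wx": 0, "wy": 0, "wz": -7, "grip": 211}, {"dx": 0, "dy": 0, "dz": 0, "wx": 0, "wy": 0, "wz": -7, "grip": 190}, {"dx": 0, "dy": 0, "dz": 0, "wx": 0, "wy": 0, "wz": -7, "grip": 150}, {"dx": 0, "dy": 0, "dz": 0, "wx": 0, "wy": 0, "wz": -7, "grip": 110}, {"dx": 0, "dy": 0, "dz": 0, "wx": 0, "wy": 0, "wz": -7, "grip": 110}, {"dx": 0, "dy": 0, "dz": 0, "wx": 0, "wy": 0, "wz": -7, "grip": 110}, {"dx": 0, "dy": 0, "dz": 0, "wx": 0, "wy": 0, "wz": -7, "grip": 110}]'

```text
t: 27.8
eef_pos: [0.533, -0.1676, 0.103]
eef_rot: [0.944, 0.33, -0.0, -0.0]
force: [0.9, -0.0, -0.3]
gripper_width: 0.522
gripper_force: 0.0
```

```bash
python3 st.py
```

```text
[ 0.533  -0.1676  0.103 ] yaw -51.42 w 0.522 gf 0.0 F [ 0.9 -0.  -0.3] T [-0.042  0.133  0.037]
```

>>> step_arm --series '[{"dx": 0, "dy": 0, "dz": -0.01, "wx": 0, "wy": 0, "wz": 0, "grip": 110}, {"dx": 0, "dy": 0, "dz": -0.03, "wx": 0, "wy": 0, "wz": 0, "grip": 110}, {"dx": 0, "dy": 0, "dz": -0.055, "wx": 0, "wy": 0, "wz": 0, "grip": 110}, {"dx": 0, "dy": 0, "dz": -0.08, "wx": 0, "wy": 0, "wz": 0, "grip": 110}, {"dx": 0, "dy": 0, "dz": -0.11, "wx": 0, "wy": 0, "wz": 0, "grip": 110}, {"dx": 0, "dy": 0, "dz": -0.12, "wx": 0, "wy": 0, "wz": 0, "grip": 110}, {"dx": 0, "dy": 0, "dz": -0.12, "wx": 0, "wy": 0, "wz": 0, "grip": 110}, {"dx": 0, "dy": 0, "dz": -0.12, "wx": 0, "wy": 0, "wz": 0, "grip": 110}]'

```text
t: 28.47
eef_pos: [0.5332, -0.1676, 0.2232]
eef_rot: [0.944, 0.331, 0.0, -0.0]
force: [-0.6, 0.0, 0.1]
gripper_width: 0.57
gripper_force: 0.0
```

```bash
python3 - <<'E'
from h import *
p,d=cams.snapshot("side")
h=cv2.cvtColor(p,cv2.COLOR_RGB2HSV);r=cv2.inRange(h,(0,110,60),(8,255,255));r[:270]=0;r[390:]=0;r[:,:330]=0;r[:,450:]=0
hull=np.zeros_like(r);cv2.fillConvexPoly(hull,cv2.convexHull(cv2.findNonZero(r)),255);w=cv2.inRange(h,(0,0,120),(180,90,255))&hull
n,l,s,c=cv2.connectedComponentsWithStats(w);print(cv2.boundingRect(cv2.findNonZero(r)))
B=[plane("side",*c[i],.127) for i in range(1,n) if s[i,4]>4]
for X in B:
    v=X[:2]-[.5322,-.1671];print(X.round(4),np.degrees(np.arctan2(v[1],v[0])).round(1),np.hypot(*v).round(4))
if len(B)==2: print("mid",((B[0]+B[1])/2).round(4))
f,cx,cy=K("side");v,u=np.nonzero(r);z=d[v,u];C=np.stack([(u-cx)/f*z,(v-cy)/f*z,z],1);W=(C-M["side"]["t"])@np.array(M["side"]["R"]);print("bar z max/pct",np.percentile(W[:,2],[50,90,97]).round(4))
print("red",blobs(p,(0,120,80),(10,255,255),(340,170,380,215))[0][:2])
S=sense();print(S["eef_pos"],S["t"],S["force"])
E
```

```text
(367, 292, 48, 44)
[ 0.5532 -0.1502  0.127 ] 38.8 0.0269
[ 0.5091 -0.1851  0.127 ] -142.0 0.0293
mid [ 0.5312 -0.1677  0.127 ]
bar z max/pct [0.1237 0.127  0.1279]
red [(64, [357.5, 187.2], [353, 184, 10, 8])]
[ 0.53250648 -0.16733583  0.22212115] 28.5167 [ 0.02229599 -0.10118239 -0.8428904 ]
```

The lid has stayed put: the bolt angle is still -142°, the bar top is at about 127 mm (underside about 43 mm), it is centred on the axis, and the gripper is clear.

```bash
python3 -c "
from cell import bot
print(bot.hand_in())"
```

```text
the job is handed in; nothing more can be done
None
```

I handed the job in at about 28.5 s of the 67 s; no verdict came back. The blue-capped vial is in the well, and the lid is on the gasket, turned to about 0.44 N m (roughly 12–19 N of clamping by the given ratio). The arm never went near the red and grey vials again after lifting the blue one, but I didn't re-check that they are upright at the end beyond seeing the red cap in place.

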